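Unstack the sharpening stones and bed each in its own holder

TASK

Four sharpening stones are piled up on the bench beside the carving panel. Take the pile apart and lay each stone flat in the wooden holder on the mat that is cut to its size, fully down on the bed. The stones chip, so set them down without dropping them, and leave the oil can, the mug, the tape measure and the dust brush where they are.

Things in the scene. Friction and masses are not known exactly. Their poses are not given: they have to be found in the camera images.
- slip_stone_mid (a point): Pale grey slip stone with rounded edges and gently bellied faces, 100 mm long (its y), 36 mm wide (its x), 12 mm thick (its z). This point is its centre, half-way up. At the start it lies on top of the pile, on the orange stone; it is widest half-way up its edge. 60 g, give or take a quarter.
- orange_stone_mid (a point): Orange-brown rectangular bench stone, 125 mm long (its y), 45 mm wide (its x), 20 mm thick (its z). This point is its centre, half-way up. At the start it lies third in the pile, on the dark oilstone and under the slip stone. About 250 g.
- oilstone_mid (a point): Dark grey rectangular oilstone, 150 mm long (its y), 50 mm wide (its x), 28 mm thick (its z). This point is its centre, half-way up. At the start it lies second in the pile, on the green stone. About 380 g.
- green_stone_mid (a point): Grey-green two-layer rectangular bench stone, 175 mm long (its y), 50 mm wide (its x), 25 mm thick (its z). This point is its centre, half-way up. At the start the bottom of the pile, on the table top (z = 0), its length roughly along world x; each stone above is turned up to 0.2 rad on the next. The panel's edge, 49 mm high, is 55 mm or more left of its centre. 450 g.
- holder_100_bed (a point): Holder for the pale slip stone: fixed dark-wood tray, 128 x 64 mm outside, 14 mm high; four alike but for size. This point: centre of its cork bed, 8 mm above the mat; z up, y along, x across. Recess 108 x 44 mm inside bevelled lips that rise 6 mm above the bed; mid-way along each long side the lip is cut away for 50 mm, down to the bed, so that fingers can reach in.
- holder_125_bed (a point): Holder for the orange stone: fixed dark-wood tray, 153 x 73 mm outside, 16 mm high; four alike but for size. This point: centre of its cork bed, 8 mm above the mat; z up, y along, x across. Recess 133 x 53 mm inside bevelled lips that rise 8 mm above the bed; mid-way along each long side the lip is cut away for 56 mm, down to the bed, so that fingers can reach in.
- holder_150_bed (a point): Holder for the dark oilstone: fixed dark-wood tray, 178 x 78 mm outside, 16 mm high; four alike but for size. This point: centre of its cork bed, 8 mm above the mat; z up, y along, x across. Recess 158 x 58 mm inside bevelled lips that rise 8 mm above the bed; mid-way along each long side the lip is cut away for 60 mm, down to the bed, so that fingers can reach in.
- holder_175_bed (a point): Holder for the green stone: fixed dark-wood tray, 203 x 78 mm outside, 16 mm high; four alike but for size. This point: centre of its cork bed, 8 mm above the mat; z up, y along, x across. Recess 183 x 58 mm inside bevelled lips that rise 8 mm above the bed; mid-way along each long side the lip is cut away for 60 mm, down to the bed, so that fingers can reach in.
- mug: Bystander, leave alone: white enamel mug with tea, 84 mm across, 109 mm over its handle, 78 mm tall, on the table beyond the pile. Origin on its underside. The other bystanders: a dark green oil can, 66 mm across and 150 mm tall, on the panel's far right corner (panel top at z = 49 mm), and a yellow tape measure (59 mm tall) and a dust brush on the table between robot and panel.

How it is judged:
By the outcome, as a careful person would: the job done as asked, in the order asked, and still so for the second after the job is handed in, with the robot touching nothing.
It also fails if it takes over 138 s, if anything falls off the work surface, if the arm or the gripper's body presses on something with over 40 N, if the wrist force passes 120 N, or if a joint passes its speed limit or range.

ROBOT

A 6-joint arm with a two-finger parallel gripper is mounted at the origin on the work surface; the furniture and walls round the work are solid. World frame = base frame: x ahead of the robot, y to its left, z up, the work surface at z = 0. Lengths are in mm, angles in rad, forces in N, time in s.
With the tool pointing down it reaches from about 350 to 775 mm from the base axis. Payload 7.3 kg.
Tool frame: the origin (TCP) lies midway between the tips of the shut fingers; the grasp point (between the pads) lies 19 mm behind it; x points along the fingers, z is the direction in which the jaws open and shut, and the axes are right-handed (so a half turn about x gives the same grasp; the last joint's range is limited). The gripper opens to 92 mm and grips with 3 to 60 N. Pads are 19 mm wide; open, the fingers measure 130 mm over their backs; the gripper's body (75 mm by 190 mm) begins 47 mm behind the grasp point.
Start: joints at [-1.335, 0.342, 1.524, -0, 1.275, -0.146], TCP at [195.634, -487.209, 226.741] pointing down, gripper open.
Joint ranges: [-2.53, 2.53], [-0.77, 2.02], [0.04, 2.7], [-1, 4.14], [0.28, 2.66], [-3.11, 3.11]. Speed limits (rad/s): [2.57, 2.57, 3.14, 3.14, 3.14, 3.14].

INTERFACE

Orientations are given as [roll, pitch, yaw] about the fixed x, y, z axes, in that order (R = Rz(yaw) Ry(pitch) Rx(roll)).
In Python, from plant import monitor, optics, close_job gives the robot as it stands.
- The arm moves only by the tool send_rows, never from a script. Its argument "commands" is a list that holds one entry, the list of rows, each a list of 5 numbers: the shift along the tool's x, y, z in m, then the turn about the tool's x in degrees, then the finger opening in m, from 0 to 0.0918. A call has 1 to 10 rows; each row shifts and turns the pose as measured when the row begins, along the tool's axes as they then stand; what a row does not reach is not made up. A row lasts 1/12 s, in which the tool goes at most 41.7 mm and 7.16 degrees, less where a joint would pass 70% of its speed; a pose out of reach is approached as far as the arm can. A call with a gripper value outside its range is refused whole. The fingers move at their own pace and stop on an object; the grip force is fixed at half the most. Time passes only in rows, so rows that do not move let the fingers close. It gives the time, the measured TCP pose, the force and the opening at its end, in the units of the state.
- monitor.get_obs(): the state, without advancing time (a new reading comes with each control period).
- optics.capture(name): name is "side" or "top" or "wrist"; returns a dict with "color" (400x640x3 uint8, blue, green, red), "camera_matrix" (3x3 intrinsics, pixels), "k1" (the pictures are not rectified: a ray, as slopes to the right and down, at radius r is drawn at 1 + k1 r^2 times it, then the intrinsics apply), "camera_from_world" (4x4, takes a point from world to camera coordinates); the wrist camera has in their place "T_tool_cam" (4x4, takes a point from camera to tool coordinates, whose origin is the TCP and whose axes are the tool frame's). Camera axes: x right, y down, z forward; pixel columns grow to the right and rows downward; lengths in mm; the calibration is good to about 2 mm. A picture is of the moment at which its call begins: read the wrist's pose just before it. There is no depth.
- close_job(): hands the job in, once; it reports no verdict.
The state is a dict: "time": time; "joint_positions": joint angles; "dq": joint speeds; "tau": joint torques, N m; "tool_pos": TCP position; "tcp_rot": TCP orientation; "contact_force": force on the tool from outside, world axes, zero at the start; "moment": the same for the moment, N m; "grip_width": finger opening in mm.
Only numpy, scipy, OpenCV 4.12 (cv2) and the standard library are available. Lean on these libraries where they do the work, as an engineer would, in place of code of your own. Each camera call takes 0.05 s, during which the arm holds its last target.

## Working session

There is one attempt and no reset: what is moved stays moved. The work goes in short steps, Python scripts to look and compute and a tool call to move; the robot and the scene stay as the last step left them, time stands still between calls to the robot, and variables do not carry over. Pictures are saved under pics/ and viewed, and the job is handed in when it is done.

Besides the shell and the picture viewer there is one more tool, called after "Emit:" by a JSON object that holds its "op" and its "data", one argument or row to a line. send_rows: Moves the arm, as the interface text tells. Its arguments: {"type":"object","properties":{"commands":{"type":"array","items":{"type":"array","items":{"type":"array","items":{"type":"number"}}}}},"required":["commands"]}

```bash
ls; mkdir -p pics
python3 - <<'E'
from plant import monitor, optics
import cv2
o=monitor.get_obs();print({k:o[k] for k in o if k not in('tau','dq')})
for n in("side","top","wrist"):
    d=optics.capture(n);cv2.imwrite(f"pics/{n}0.png",d["color"]);print(n,{k:d[k] for k in d if k!="color"})
E
```

```text
pics
{'time': 0.0, 'joint_positions': array([-1.33497832e+00,  3.42734976e-01,  1.52497529e+00, -2.92879257e-05,
        1.27540015e+00, -1.45998436e-01]), 'tool_pos': array([ 195.53955082, -486.80613205,  226.05316572]), 'tcp_rot': array([3.01404461, 1.56927831, 1.82507327]), 'contact_force': array([-0.40942998,  0.34738367, -0.08245136]), 'moment': array([-0.02430802, -0.04208738, -0.01666448]), 'grip_width': 91.56696506519911}
side {'camera_matrix': array([[439.71019567,   0.        , 316.6717892 ],
       [  0.        , 439.71019567, 198.39782479],
       [  0.        ,   0.        ,   1.        ]]), 'k1': -0.11789615646507459, 'camera_from_world': array([[-9.63638952e-01, -2.66811447e-01,  1.45472252e-02,
         5.19253658e+02],
       [-1.90054802e-01,  6.46115172e-01, -7.39198456e-01,
         2.14650392e+02],
       [ 1.87827426e-01, -7.15085195e-01, -6.73330544e-01,
         9.94579370e+02],
       [ 0.00000000e+00,  0.00000000e+00,  0.00000000e+00,
         1.00000000e+00]])}
top {'camera_matrix': array([[451.41504094,   0.        , 319.79226555],
       [  0.        , 45
[... 334 characters left out ...]
0e-02, -9.86349534e-01,
         1.14562362e+03],
       [ 0.00000000e+00,  0.00000000e+00,  0.00000000e+00,
         1.00000000e+00]])}
wrist {'camera_matrix': array([[309.95849162,   0.        , 319.96341242],
       [  0.        , 309.95849162, 195.57460752],
       [  0.        ,   0.        ,   1.        ]]), 'k1': -0.007036950326644305, 'T_tool_cam': array([[ 1.67684601e-04, -2.51574939e-01,  9.67837808e-01,
        -1.57830059e+02],
       [-5.15938958e-04, -9.67837714e-01, -2.51574825e-01,
         6.80972046e+01],
       [ 9.99999853e-01, -4.57160006e-04, -2.92088793e-04,
         1.31555731e+00],
       [ 0.00000000e+00,  0.00000000e+00,  0.00000000e+00,
         1.00000000e+00]])}
```

View pics/top0.png

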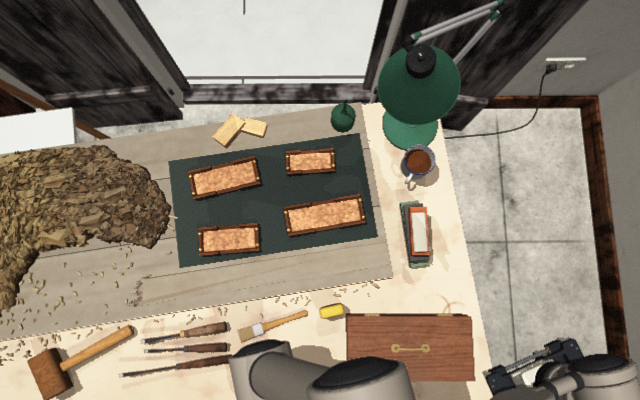

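View pics/side0.png

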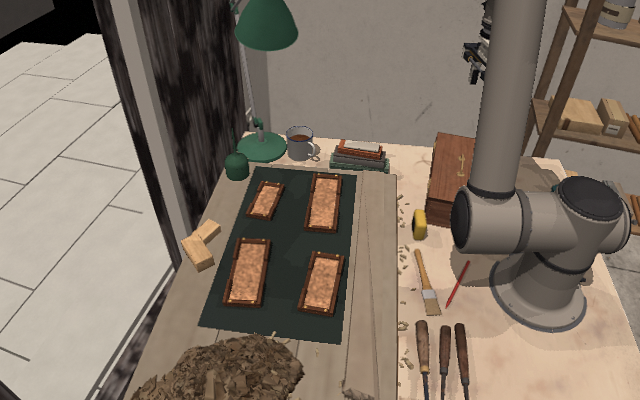

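View pics/wrist0.png

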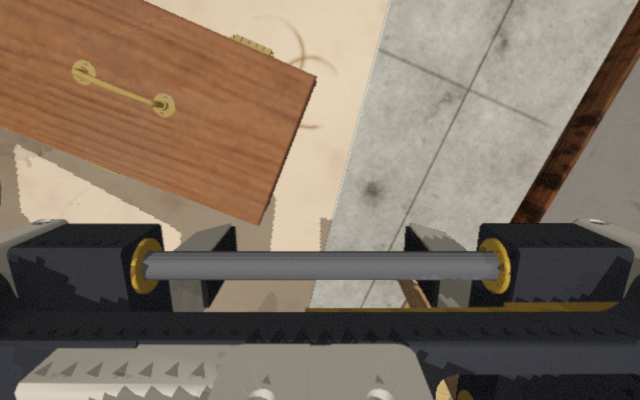

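```bash
cat > h.py <<'E'
import numpy as np, cv2
from plant import monitor, optics
from scipy.spatial.transform import Rotation as R
def pose():
    o=monitor.get_obs(); T=np.eye(4);T[:3,:3]=R.from_euler('xyz',o['tcp_rot']).as_matrix();T[:3,3]=o['tool_pos'];return T
def cap(n):
    T=pose(); d=optics.capture(n)
    d['cfw']=np.linalg.inv(T@d['T_tool_cam']) if n=='wrist' else d['camera_from_world']
    d['dist']=np.array([d['k1'],0,0,0,0]);return d
def p2w(d,px,z):
    px=np.atleast_2d(np.array(px,float)); z=np.broadcast_to(np.array(z,float),len(px))
    r=cv2.undistortPoints(px[:,None],d['camera_matrix'],d['dist'])[:,0]
    W=np.linalg.inv(d['cfw']);o=W[:3,3]
    v=np.c_[r,np.ones(len(r))]@W[:3,:3].T
    return o+v*((z-o[2])/v[:,2])[:,None]
def w2p(d,P):
    P=np.atleast_2d(np.array(P,float));return cv2.projectPoints(P[:,None],cv2.Rodrigues(d['cfw'][:3,:3])[0],d['cfw'][:3,3],d['camera_matrix'],d['dist'])[0][:,0]
def crop(d,x0,y0,w,h,s,name):
    c=cv2.resize(d['color'][y0:y0+h,x0:x0+w],None,fx=s,fy=s,interpolation=cv2.INTER_CUBIC)
    for i in range(0,w,10): cv2.putText(c,str(x0+i),(i*s,8),0,.3,(0,0,255),1) if i%20==0 else 0; cv2.line(c,(i*s,0),(i*s,4),(0,0,255),1)
    for i in range(0,h,10): cv2.putText(c,str(y0+i),(0,i*s+4),0,.3,(0,0,255),1)
    cv2.imwrite(name,c)
E
python3 - <<'E'
from h import *
d=cap('top')
crop(d,160,130,200,140,4,'pics/t1.png')
crop(d,280,90,160,120,5,'pics/t2.png')
crop(d,380,190,70,90,6,'pics/t3.png')
d=cap('side')
crop(d,210,110,200,80,4,'pics/s1.png')
E
```

```text
(no output)
```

View pics/t1.png

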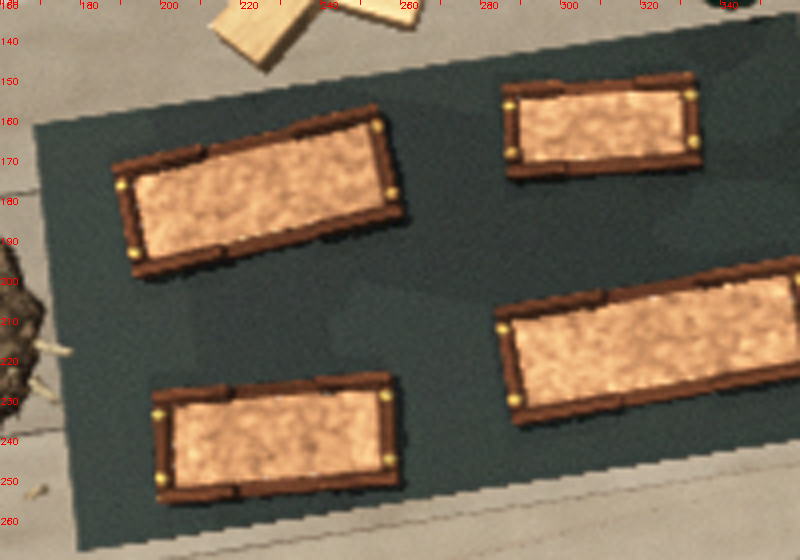

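View pics/t2.png

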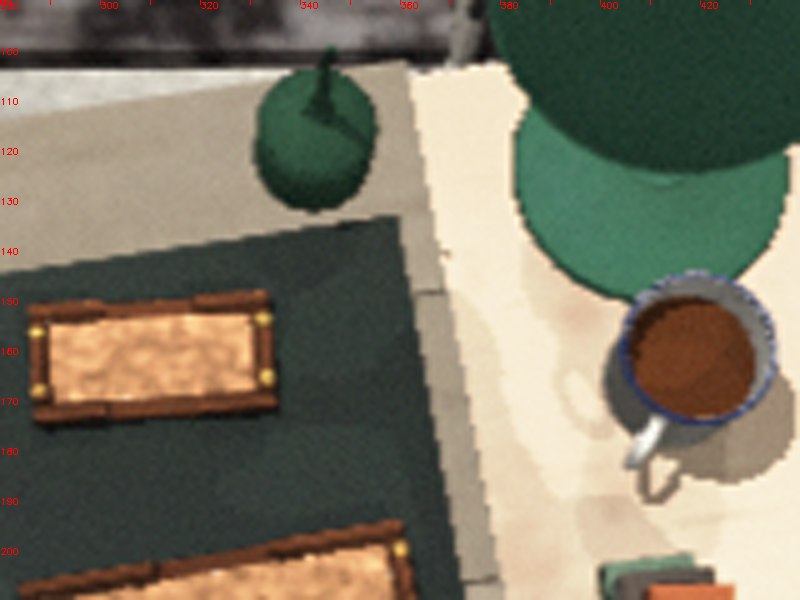

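View pics/t3.png

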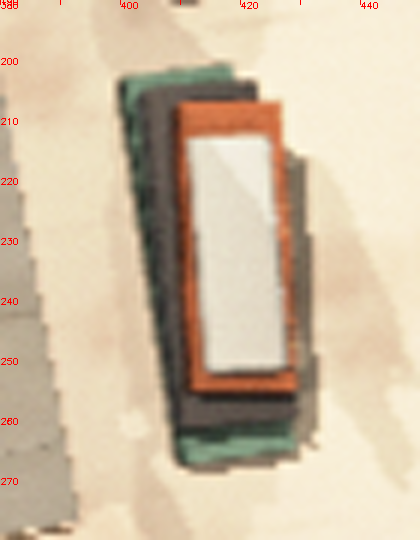

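View pics/s1.png

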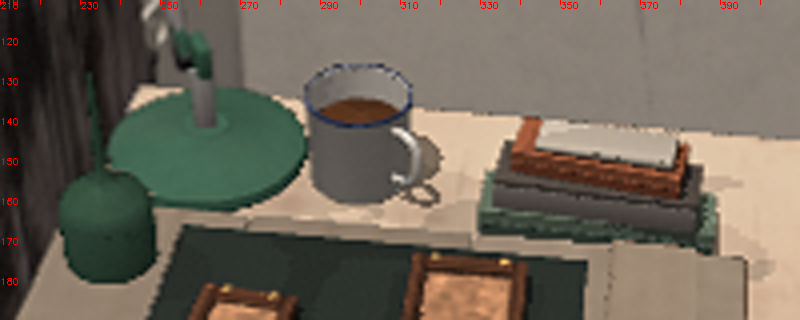

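```bash
cat > hold.py <<'E'
from h import *
from scipy.optimize import least_squares
d=cap('top');im=d['color'].astype(int)
b,g,r=im[...,0],im[...,1],im[...,2]
m=((r-b>45)&(r>130)).astype(np.uint8)
m[:, :150]=0;m[:140]=0;m[270:]=0;m[:,372:]=0
m=cv2.morphologyEx(m,cv2.MORPH_OPEN,np.ones((3,3)))
n,l,s,c=cv2.connectedComponentsWithStats(m)
for i in range(1,n):
    if s[i,4]<300: continue
    pts=np.argwhere(l==i)[:,::-1]
    cs,_=cv2.findContours((l==i).astype(np.uint8),0,2)
    for z in (58.,):
        P=p2w(d,cs[0][:,0,:].astype(float),z)[:,:2].astype(np.float32)
        A=p2w(d,pts.astype(float),z)[:,:2];
        (cx,cy),(w,h),a=cv2.minAreaRect(P)
        bx=cv2.boxPoints(((cx,cy),(w,h),a));e=bx[1]-bx[0];f=bx[2]-bx[1];L=e if np.linalg.norm(e)>np.linalg.norm(f) else f
        C=np.cov((A-A.mean(0)).T);v=np.linalg.eigh(C)[1][:,1]
        print('c',np.round([cx,cy],1),'mean',A.mean(0).round(1),'size',round(w,1),round(h,1),'ang',np.degrees(np.arctan2(L[1],L[0])).round(1),np.degrees(np.arctan2(v[1],v[0])).round(1),s[i])
E
python3 hold.py
python3 - <<'E'
from h import *
d=cap('top'); crop(d,275,180,110,70,7,'pics/t4.png')
Q={'100':[(285.4,151.2),(334,148.2),(335.4,171.6),(287.2,174.8)],'150':[(188,171.75),(254.25,156.25),(261.25,184.25),(194,199.25)],'125':[(198,228.25),(257.75,223.25),(259.5,251),(199.75,255.5)]}
for k,q in Q.items():
    P=p2w(d,q,66 if k!='100' else 64)[:,:2];e=P[0]-P[1]+P[3]-P[2]
    print(k,P.mean(0).round(1),[np.linalg.norm(P[i]-P[(i+1)%4]).round(1) for i in range(4)],np.degrees(np.arctan2(e[1],e[0])).round(1))
E
```

```text
c [691.2 -56. ] mean [690.2 -55.9] size 46.3 108.2 ang -87.2 93.4 [290 152  41  19 657]
c [647.7 170.6] mean [647.  170.9] size 59.3 159.0 ang -76.9 102.9 [ 194  162   62   32 1272]
c [545.2 -92. ] mean [545.3 -92. ] size 60.2 183.9 ang -80.9 99.5 [ 288  199   72   32 1537]
c [484.9 152.5] mean [484.  154.5] size 54.0 138.0 ang -85.4 94.0 [ 203  228   55   24 1063]
100 [687.6 -57.4] [np.float64(129.6), np.float64(64.0), np.float64(127.4), np.float64(64.5)] 93.3
150 [644.5 168.5] [np.float64(177.7), np.float64(78.2), np.float64(178.2), np.float64(75.7)] 102.9
125 [482.6 153.5] [np.float64(153.6), np.float64(71.6), np.float64(152.1), np.float64(70.1)] 94.0
```

View pics/t4.png

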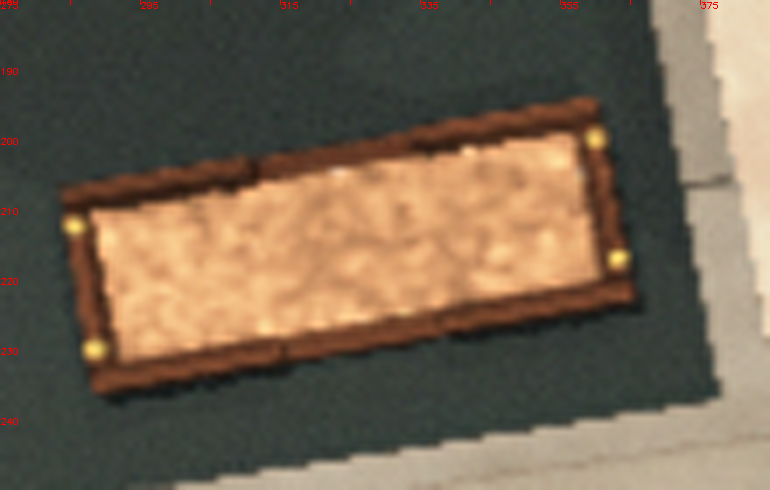

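Run:
```python
from h import *
d=cap('top')
Q={'slip':(79,[(186,136),(270,137),(287,370),(206,373)]),'orange':(73,[(177,102),(281,101),(297,388),(190,393)]),'oil':(53,[(140,82),(256,82),(297,422),(180,425)]),'green':(25,[(119,78),(232,64),(298,455),(177,465)])}
for k,(z,q) in Q.items():
    q=np.array(q)/6+[380,190]-.4
    P=p2w(d,q,z)[:,:2];e=P[0]-P[3]+P[1]-P[2]
    print(k,P.mean(0).round(1),[np.linalg.norm(P[i]-P[(i+1)%4]).round(1) for i in range(4)],np.degrees(np.arctan2(e[1],e[0])).round(1))
q=[(282,160)];
print('panel edge',p2w(d,[(380+3/6,190+220/6),(380+78/6,190+480/6),(380-5,190)],49)[:,:2].round(1))
print('mug rim',p2w(d,[(280+622/5,90+345/5),(280+775/5,90+345/5),(280+700/5,90+424/5),(280+630/5,90+465/5)],78)[:,:2].round(1))
print('can',p2w(d,[(280+254/5,90+140/5),(280+376/5,90+140/5),(280+315/5,90+212/5)],[130,130,120])[:,:2].round(1))
print('tape',p2w(d,[(320,310),(342,310)],59)[:,:2].round(1))
```

```text
slip [ 496.3 -333.5] [np.float64(36.1), np.float64(99.6), np.float64(34.4), np.float64(101.3)] 1.8
orange [ 500.6 -334.6] [np.float64(45.0), np.float64(123.4), np.float64(45.6), np.float64(125.0)] 0.2
oil [ 500.  -331.2] [np.float64(51.1), np.float64(149.0), np.float64(50.5), np.float64(150.3)] 4.2
green [ 497.5 -332. ] [np.float64(51.6), np.float64(176.2), np.float64(53.7), np.float64(173.9)] 6.5
panel edge [[ 513.8 -239.6]
 [ 401.  -268.2]
 [ 612.  -228.1]]
mug rim [[ 688.5 -303.9]
 [ 687.9 -384.4]
 [ 645.7 -342.9]
 [ 624.1 -305.4]]
can [[ 783.2 -110.2]
 [ 782.8 -172.2]
 [ 748.3 -141.2]]
tape [[ 303.   -78.5]
 [ 302.4 -134. ]]
```

```bash
cat >> h.py <<'E'
def need(x,y,z,L):
    """L: desired angle deg (world) of stone long axis (perp. to jaws), i.e. of tool y, mod 180. prints tool shift (m) and turn"""
    T=pose();d=T[:3,:3].T@(np.array([x,y,z])-T[:3,3])
    a=np.degrees(np.arctan2(T[1,1],T[0,1]))
    # turn about tool x (down) by +t changes world angle by -t
    t=-((L-a+90)%180-90)
    o=monitor.get_obs()
    print('t',round(o['time'],2),'pos',T[:3,3].round(1),'tooly ang',a.round(1),'down',T[:3,0].round(3),'F',o['contact_force'].round(1),'w',round(o['grip_width'],1),'q',o['joint_positions'].round(2))
    print('shift mm',d.round(1),'turn',round(t,1),'or',round(t-np.sign(t)*180,1))
E
python3 -c "
from h import *
need(497,-333,150,1.8)"
```

```text
t 0.4 pos [ 195.6 -487.2  226.6] tooly ang 21.9 down [-0.  0. -1.] F [-0.1 -0.5 -0.9] w 91.6 q [-1.34  0.34  1.52  0.    1.28 -0.15]
shift mm [ 76.6 337.1 -30.8] turn 20.1 or -159.9
```

Emit:
{"op": "send_rows", "data": {
  "commands": [
    [[0,0.034,-0.003,2,0.0918],[0,0.034,-0.003,2,0.0918],[0,0.034,-0.003,2,0.0918],[0,0.034,-0.003,2,0.0918],[0,0.034,-0.003,2,0.0918],[0,0.034,0,2,0.0918],[0,0.034,0,2,0.0918],[0,0.034,0,2,0.0918],[0,0.034,0,2,0.0918],[0,0.03,0,2,0.0918]]
  ]
}}

```text
time: 1.23
tool_pos: [525.2, -398.3, 226.7]
tcp_rot: [-0.852, 1.568, -2.416]
contact_force: [0.7, -1.3, 0.2]
grip_width: 91.7
```

```bash
python3 -c "
from h import *
need(497,-333,160,1.8)
d=cap('wrist');cv2.imwrite('pics/w1.png',d['color'])"
```

```text
t 1.23 pos [ 525.2 -398.3  226.7] tooly ang 0.4 down [-0.002 -0.002 -1.   ] F [ 0.7 -1.3  0.2] w 91.7 q [-0.76  0.6   1.11 -0.    1.44  0.8 ]
shift mm [ 66.7 -27.7 -65.6] turn -1.4 or 178.6
```

View pics/w1.png

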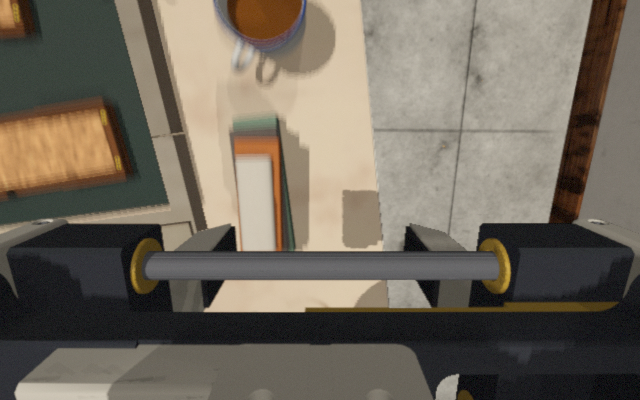

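Emit:
{"op": "send_rows", "data": {
  "commands": [
    [[0.01,-0.009,-0.022,-1.4,0.0918],[0.02,-0.009,-0.022,0,0.0918],[0.018,-0.009,-0.022,0,0.0918],[0.018,0,0,0,0.0918],[0,0,0,0,0.0918],[0,0,0,0,0.0918]]
  ]
}}

```text
time: 1.78
tool_pos: [504.2, -327.6, 155.1]
tcp_rot: [0.987, 1.569, -0.546]
contact_force: [-0.3, -0.5, 1.0]
grip_width: 92.0
```

```bash
python3 -c "
from h import *
need(497,-333,160,1.8)
d=cap('wrist');cv2.imwrite('pics/w2.png',d['color'])
d=cap('top');crop(d,370,180,100,80,8,'pics/t5.png')"
```

```text
t 1.78 pos [ 504.2 -327.6  155.1] tooly ang 2.1 down [ 0.001 -0.001 -1.   ] F [-0.3 -0.5  1. ] w 92.0 q [-0.7   0.54  1.41  0.    1.19  0.83]
shift mm [-4.9 -7.4  5.1] turn 0.3 or -179.7
```

View pics/w2.png

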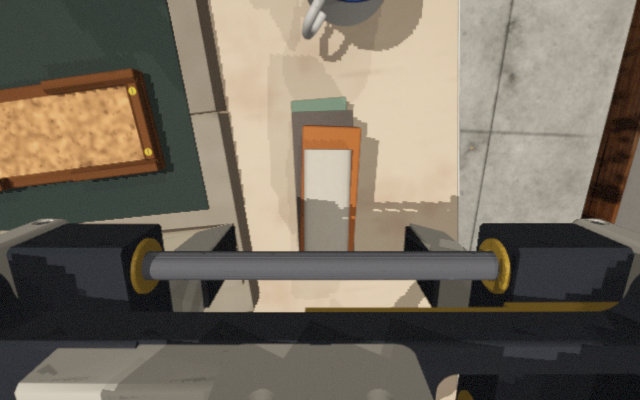

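View pics/t5.png

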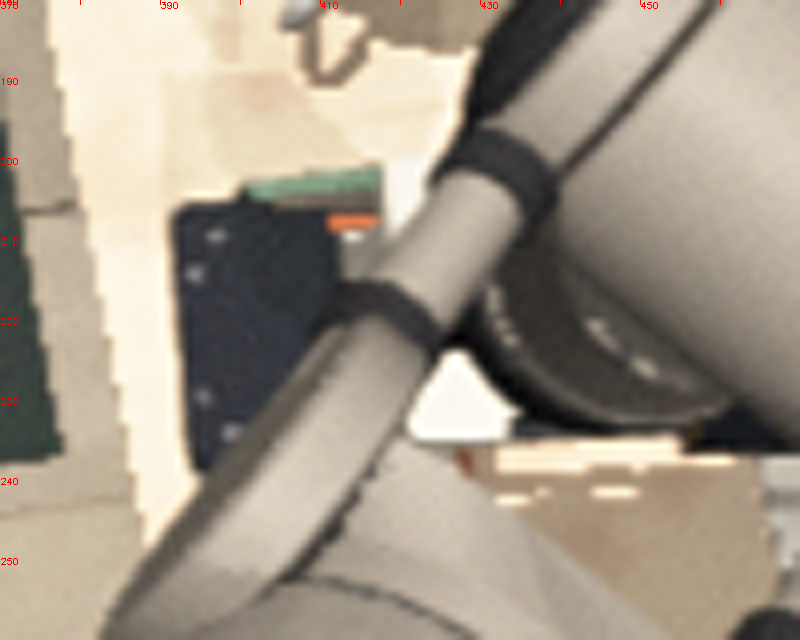

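```bash
python3 -c "
from h import *
d=cap('wrist');crop(d,270,90,110,165,5,'pics/w3.png')
c=cv2.imread('pics/w3.png');print(c.shape);cv2.imwrite('pics/w3.png',c[:600])
print(p2w(d,[(304.5,150),(352,150),(305,235),(350.5,235)],79).round(1))
print(p2w(d,[(303,127),(360,128)],73).round(1))"
```

```text
(825, 550, 3)
[[ 547.3 -316.3   79. ]
 [ 548.6 -352.1   79. ]
 [ 479.  -318.4   79. ]
 [ 480.3 -355.1   79. ]]
[[ 564.  -314.5   73. ]
 [ 564.8 -357.8   73. ]]
```

View pics/w3.png

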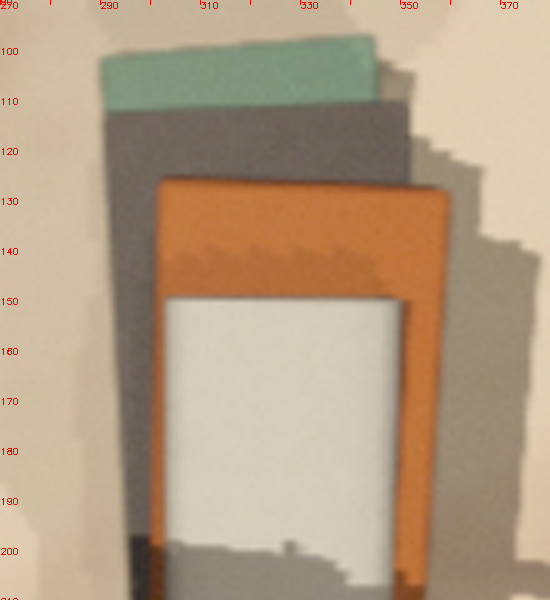

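```bash
python3 -c "
from h import *
need(497.5,-335,75,2)"
```

```text
t 1.93 pos [ 504.8 -328.9  156. ] tooly ang 2.1 down [ 0.003 -0.003 -1.   ] F [-0.2 -0.1  0.2] w 91.9 q [-0.7   0.54  1.41  0.    1.19  0.83]
shift mm [81.  -7.8  5.6] turn 0.1 or -179.9
```

Emit:
{"op": "send_rows", "data": {
  "commands": [
    [[0.02,-0.004,0.003,0,0.07],[0.02,-0.004,0.003,0,0.07],[0.02,0,0,0,0.07],[0.01,0,0,0,0.07],[0.005,0,0,0,0.07],[0,0,0,0,0.07],[0,0,0,0,0.07]]
  ]
}}

```text
time: 2.52
tool_pos: [502.3, -343.6, 86.8]
tcp_rot: [0.818, 1.548, -0.72]
contact_force: [-0.2, -0.3, -0.5]
grip_width: 70.0
```

```bash
python3 -c "
from h import *
need(497.5,-335,75,2)
d=cap('wrist');cv2.imwrite('pics/w4.png',d['color'])"
```

```text
t 2.52 pos [ 502.3 -343.6   86.8] tooly ang 1.9 down [ 0.017 -0.015 -1.   ] F [-0.2 -0.3 -0.5] w 70.0 q [-0.73  0.62  1.48  0.    1.02  0.81]
shift mm [11.6 -4.7 -8.9] turn -0.1 or 179.9
```

View pics/w4.png

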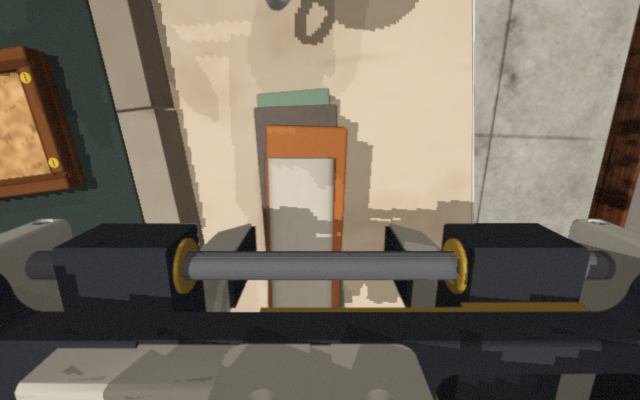

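Emit:
{"op": "send_rows", "data": {
  "commands": [
    [[0,0,0,0,0.07]]
  ]
}}

```text
time: 2.65
tool_pos: [502.8, -343.9, 88.0]
tcp_rot: [0.818, 1.547, -0.72]
contact_force: [-0.1, 1.3, 0.7]
grip_width: 70.0
```

```bash
python3 -c "
from h import *
need(497.5,-335,75,2)"
```

```text
t 2.65 pos [ 502.8 -343.9   88. ] tooly ang 1.9 down [ 0.018 -0.016 -1.   ] F [-0.1  1.3  0.7] w 70.0 q [-0.73  0.61  1.48  0.    1.02  0.81]
shift mm [12.7 -5.3 -9.3] turn -0.1 or 179.9
```

Emit:
{"op": "send_rows", "data": {
  "commands": [
    [[-0.02,0,0,0,0.07],[-0.02,0,0,0,0.07],[0,-0.003,-0.005,0,0.07],[0,-0.003,-0.005,0,0.07]]
  ]
}}

```text
time: 2.98
tool_pos: [496.8, -334.2, 131.5]
tcp_rot: [0.817, 1.542, -0.721]
contact_force: [-0.4, 0.6, -0.4]
grip_width: 69.9
```

```bash
python3 -c "
from h import *
need(497.5,-335,75,2)"
```

```text
t 2.98 pos [ 496.8 -334.2  131.5] tooly ang 1.9 down [ 0.021 -0.019 -1.   ] F [-0.4  0.6 -0.4] w 69.9 q [-0.72  0.55  1.47 -0.    1.09  0.82]
shift mm [56.5 -0.5 -0.2] turn -0.1 or 179.9
```

Emit:
{"op": "send_rows", "data": {
  "commands": [
    [[0.01,0,0,0,0.07]]
  ]
}}

```text
time: 3.07
tool_pos: [497.7, -334.3, 123.5]
tcp_rot: [0.82, 1.538, -0.717]
contact_force: [0.9, -0.4, -0.0]
grip_width: 69.7
```

Emit:
{"op": "send_rows", "data": {
  "commands": [
    [[0.01,0,0,0,0.07]]
  ]
}}

```text
time: 3.15
tool_pos: [497.8, -334.1, 112.8]
tcp_rot: [0.821, 1.537, -0.716]
contact_force: [-0.3, -0.4, -0.5]
grip_width: 70.4
```

Emit:
{"op": "send_rows", "data": {
  "commands": [
    [[0.0,0,0,0,0.07]]
  ]
}}

```text
time: 3.23
tool_pos: [496.6, -333.0, 109.8]
tcp_rot: [0.819, 1.541, -0.717]
contact_force: [0.3, 0.4, -0.1]
grip_width: 70.3
```

Emit:
{"op": "send_rows", "data": {
  "commands": [
    [[0.0,0,0,0,0.07]]
  ]
}}

```text
time: 3.32
tool_pos: [496.1, -332.5, 108.3]
tcp_rot: [0.821, 1.544, -0.716]
contact_force: [0.8, -0.2, -0.4]
grip_width: 69.8
```

Emit:
{"op": "send_rows", "data": {
  "commands": [
    [[-0.01,0,0,0,0.07]]
  ]
}}

```text
time: 3.4
tool_pos: [494.5, -331.2, 115.5]
tcp_rot: [0.819, 1.55, -0.717]
contact_force: [-0.2, 0.2, -0.2]
grip_width: 70.3
```

Emit:
{"op": "send_rows", "data": {
  "commands": [
    [[-0.01,0,0,0,0.07]]
  ]
}}

```text
time: 3.48
tool_pos: [494.1, -330.9, 125.4]
tcp_rot: [0.819, 1.552, -0.717]
contact_force: [0.8, -0.5, 0.7]
grip_width: 69.9
```

Emit:
{"op": "send_rows", "data": {
  "commands": [
    [[0,0,0,0,0.07]]
  ]
}}

```text
time: 3.57
tool_pos: [494.9, -331.6, 127.5]
tcp_rot: [0.819, 1.549, -0.718]
contact_force: [0.6, -0.5, 0.9]
grip_width: 70.4
```

Emit:
{"op": "send_rows", "data": {
  "commands": [
    [[-0.02,0,0,0,0.07],[-0.015,0,0,0,0.07],[-0.01,0,0,0,0.07],[-0.005,0,0,0,0.07],[0,0,0,0,0.07]]
  ]
}}

```text
time: 3.98
tool_pos: [494.6, -331.6, 182.0]
tcp_rot: [0.818, 1.546, -0.719]
contact_force: [-0.5, 0.4, -0.3]
grip_width: 70.0
```

Emit:
{"op": "send_rows", "data": {
  "commands": [
    [[0.005,0,0,0,0.07],[0.01,0,0,0,0.07],[0.015,0,0,0,0.07],[0.02,0,0,0,0.07],[0,0,0,0,0.07]]
  ]
}}

```text
time: 4.4
tool_pos: [494.8, -331.8, 126.5]
tcp_rot: [0.818, 1.547, -0.719]
contact_force: [-1.0, 1.2, -1.6]
grip_width: 70.2
```

Emit:
{"op": "send_rows", "data": {
  "commands": [
    [[0,0,0,0,0.07]]
  ]
}}

```text
time: 4.48
tool_pos: [494.2, -331.4, 125.0]
tcp_rot: [0.816, 1.55, -0.721]
contact_force: [-0.4, 0.0, 0.1]
grip_width: 69.7
```

Emit:
{"op": "send_rows", "data": {
  "commands": [
    [[-0.02,0,0,0,0.07],[-0.02,0,0,0,0.07],[-0.02,0,0,0,0.07],[-0.01,0,0,0,0.07],[-0.005,0,0,0,0.07],[0,0,0,0,0.07]]
  ]
}}

```text
time: 4.98
tool_pos: [491.8, -329.3, 201.0]
tcp_rot: [0.817, 1.558, -0.72]
contact_force: [-0.4, -0.7, 0.2]
grip_width: 70.3
```

Emit:
{"op": "send_rows", "data": {
  "commands": [
    [[0,0,0,0,0.07]]
  ]
}}

```text
time: 5.07
tool_pos: [491.8, -329.3, 201.0]
tcp_rot: [0.816, 1.558, -0.721]
contact_force: [-0.2, 0.3, -0.8]
grip_width: 70.0
```

Emit:
{"op": "send_rows", "data": {
  "commands": [
    [[0.007,0,0,0,0.07],[0.007,0,0,0,0.07],[0.007,0,0,0,0.07],[0.007,0,0,0,0.07],[0.007,0,0,0,0.07],[0.007,0,0,0,0.07],[0.007,0,0,0,0.07],[0.007,0,0,0,0.07],[0,0,0,0,0.07],[0,0,0,0,0.07]]
  ]
}}

```text
time: 5.9
tool_pos: [490.0, -327.8, 133.0]
tcp_rot: [0.8, 1.568, -0.737]
contact_force: [0.3, -0.0, 0.2]
grip_width: 69.8
```

```bash
python3 -c "
from h import *
need(497.5,-335,75,2)"
```

```text
t 5.9 pos [ 490.  -327.8  133. ] tooly ang 1.9 down [ 0.002 -0.002 -1.   ] F [ 0.3 -0.   0.2] w 69.8 q [-0.72  0.54  1.47 -0.    1.12  0.82]
shift mm [58.   7.2  7.3] turn -0.1 or 179.9
```

Emit:
{"op": "send_rows", "data": {
  "commands": [
    [[0.004,0.002,0.002,0,0.07],[0.007,0.002,0.002,0,0.07],[0.007,0.002,0.002,0,0.07],[0.007,0.001,0.001,0,0.07],[0.007,0,0,0,0.07],[0.006,0,0,0,0.07],[0.004,0,0,0,0.07],[0.002,0,0,0,0.07],[0,0,0,0,0.07],[0,0,0,0,0.07]]
  ]
}}

```text
time: 6.73
tool_pos: [498.6, -335.8, 84.5]
tcp_rot: [0.812, 1.567, -0.726]
contact_force: [0.6, -0.4, 0.6]
grip_width: 69.8
```

```bash
python3 -c "
from h import *
need(497.5,-335,75,2)"
```

```text
t 6.73 pos [ 498.6 -335.8   84.5] tooly ang 1.9 down [ 0.003 -0.003 -1.   ] F [ 0.6 -0.4  0.6] w 69.8 q [-0.72  0.62  1.49 -0.    1.03  0.82]
shift mm [ 9.5 -1.1 -0.8] turn -0.1 or 179.9
```

Emit:
{"op": "send_rows", "data": {
  "commands": [
    [[0.003,0,-0.001,0,0.07],[0.003,0,0,0,0.07],[0.002,0,0,0,0.07],[0.001,0,0,0,0.05],[0,0,0,0,0.042]]
  ]
}}

```text
time: 7.15
tool_pos: [499.0, -335.0, 75.8]
tcp_rot: [0.813, 1.565, -0.724]
contact_force: [0.1, 0.4, 0.3]
grip_width: 60.6
```

```bash
python3 -c "
from h import *
need(497.5,-335,75,2)
d=cap('wrist');cv2.imwrite('pics/w5.png',d['color'])"
```

```text
t 7.15 pos [ 499.  -335.    75.8] tooly ang 1.9 down [ 0.004 -0.004 -1.   ] F [0.1 0.4 0.3] w 60.6 q [-0.72  0.62  1.5  -0.    1.01  0.82]
shift mm [ 0.7 -1.5 -0.1] turn -0.1 or 179.9
```

View pics/w5.png

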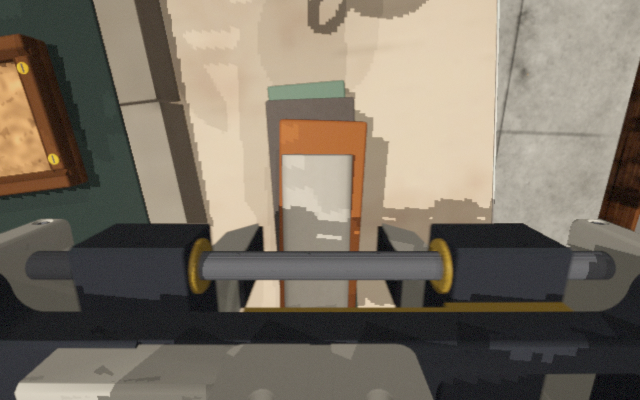

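Emit:
{"op": "send_rows", "data": {
  "commands": [
    [[0.001,0,0,0,0.042],[0,0,0,0,0.03],[0,0,0,0,0.0],[0,0,0,0,0],[0,0,0,0,0.0],[0,0,0,0,0.0]]
  ]
}}

```text
time: 7.7
tool_pos: [499.1, -335.1, 75.1]
tcp_rot: [0.825, 1.564, -0.712]
contact_force: [-0.0, -0.2, -0.8]
grip_width: 34.6
```

Emit:
{"op": "send_rows", "data": {
  "commands": [
    [[-0.002,0,0,0,0.0],[-0.004,0,0,0,0.0],[-0.005,0,0,0,0],[-0.004,0,0,0,0],[0,0,0,0,0.0],[0,0,0,0,0.0]]
  ]
}}

```text
time: 8.2
tool_pos: [499.2, -335.3, 92.1]
tcp_rot: [0.815, 1.564, -0.722]
contact_force: [0.5, -0.6, -0.5]
grip_width: 34.8
```

```bash
python3 -c "
from h import *
need(690,-57,150,93.3)
d=cap('wrist');cv2.imwrite('pics/w6.png',d['color'])
d=cap('side');crop(d,280,90,160,100,5,'pics/s2.png')"
```

```text
t 8.2 pos [ 499.2 -335.3   92.1] tooly ang 1.9 down [ 0.005 -0.005 -1.   ] F [ 0.5 -0.6 -0.5] w 34.8 q [-0.72  0.6   1.49 -0.    1.04  0.82]
shift mm [ -58.2  200.3 -271.4] turn 88.6 or -91.4
```

View pics/w6.png

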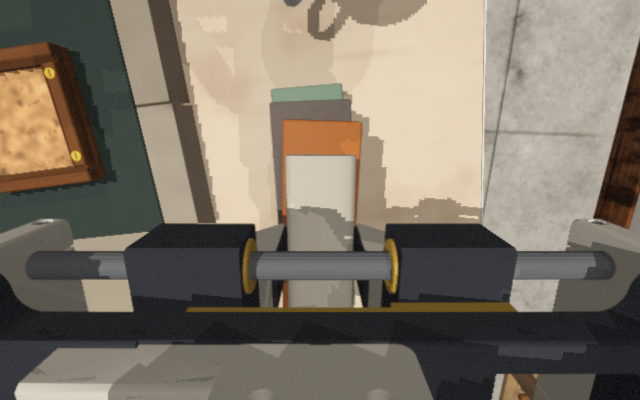

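View pics/s2.png

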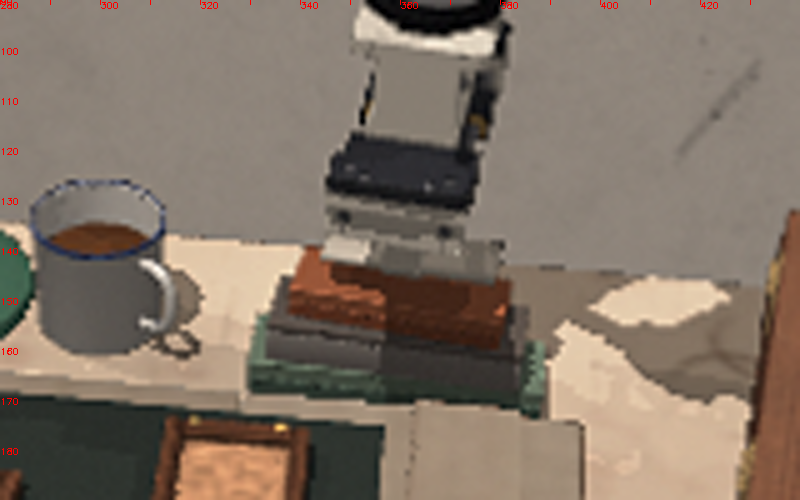

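Emit:
{"op": "send_rows", "data": {
  "commands": [
    [[-0.005,0,0,0,0.0],[-0.01,0,0,0,0.0],[-0.01,0,0,0,0],[-0.01,0.003,-0.004,0,0],[-0.01,0.006,-0.008,0,0.0],[-0.005,0.009,-0.012,0,0.0],[-0.003,0.011,-0.015,0,0.0],[0,0.012,-0.017,0,0.0],[0,0.012,-0.017,0,0.0],[0,0.012,-0.017,0,0.0]]
  ]
}}

```text
time: 9.13
tool_pos: [563.5, -242.7, 157.0]
tcp_rot: [0.871, 1.556, -0.673]
contact_force: [-0.1, -0.4, -1.3]
grip_width: 34.8
```

Emit:
{"op": "send_rows", "data": {
  "commands": [
    [[0,0.012,-0.017,0,0.0],[0,0.012,-0.017,0,0.0],[0,0.012,-0.017,0,0.0],[0,0.012,-0.017,0,0.0],[0,0.012,-0.017,0,0.0],[0,0.012,-0.017,0,0.0],[0,0.012,-0.017,0,0.0],[0,0.012,-0.017,0,0.0],[0,0.006,-0.008,0,0.0],[0,0,0,0,0.0]]
  ]
}}

```text
time: 9.97
tool_pos: [670.5, -80.9, 170.8]
tcp_rot: [1.107, 1.543, -0.432]
contact_force: [0.1, 0.7, -0.7]
grip_width: 34.6
```

```bash
python3 -c "
from h import *
need(690,-57,150,93.3)"
```

```text
t 9.97 pos [670.5 -80.9 170.8] tooly ang 1.8 down [ 0.025 -0.012 -1.   ] F [ 0.1  0.7 -0.7] w 34.6 q [-0.23  0.65  1.17 -0.01  1.3   1.31]
shift mm [ 21.   19.7 -23.5] turn 88.5 or -91.5
```

Emit:
{"op": "send_rows", "data": {
  "commands": [
    [[0,0,0,-4,0.0],[0,0,0,-7,0.0],[0,0,0,-7,0.0],[0,0,0,-7,0.0],[0,0,0,-7,0.0],[0,0,0,-7,0.0],[0,0,0,-7,0.0],[0,0,0,-7,0.0],[0,0,0,-7,0.0],[0,0,0,-7,0.0]]
  ]
}}

```text
time: 10.8
tool_pos: [666.3, -89.2, 176.8]
tcp_rot: [-0.223, 1.541, -0.564]
contact_force: [0.2, 0.1, 0.1]
grip_width: 34.6
```

Emit:
{"op": "send_rows", "data": {
  "commands": [
    [[0,0,0,-7,0.0],[0,0,0,-5,0.0],[0,0,0,-3,0.0],[0,0,0,0,0.0],[0,0,0,0,0.0]]
  ]
}}

```text
time: 11.22
tool_pos: [663.6, -94.9, 179.6]
tcp_rot: [-0.557, 1.54, -0.626]
contact_force: [0.0, 0.9, -0.8]
grip_width: 35.3
```

```bash
python3 -c "
from h import *
need(690,-57,150,93.3)
d=cap('wrist');cv2.imwrite('pics/w7.png',d['color'])
d=cap('top');crop(d,270,90,120,110,6,'pics/t7.png')"
```

```text
t 11.22 pos [663.6 -94.9 179.6] tooly ang 86.1 down [ 0.025 -0.018 -1.   ] F [ 0.   0.9 -0.8] w 35.3 q [-0.25  0.63  1.17 -0.01  1.31 -0.18]
shift mm [29.5 40.1 22.9] turn -7.2 or 172.8
```

View pics/w7.png

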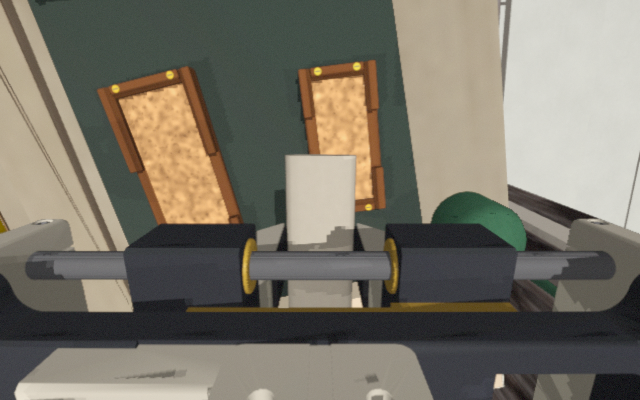

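View pics/t7.png

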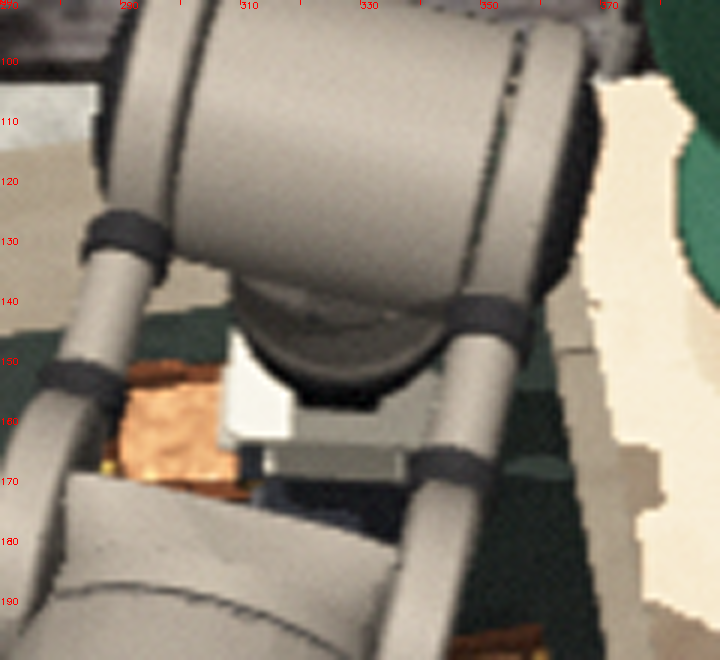

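```bash
cat > t.py <<'E'
from h import *
T=pose();d=cap('wrist');crop(d,270,50,130,170,5,'/tmp/a.png');c=cv2.imread('/tmp/a.png');cv2.imwrite('pics/w8.png',c[:590]);cv2.imwrite('pics/w8b.png',c[400:])
E
python3 t.py
```

```text
(no output)
```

View pics/w8.png

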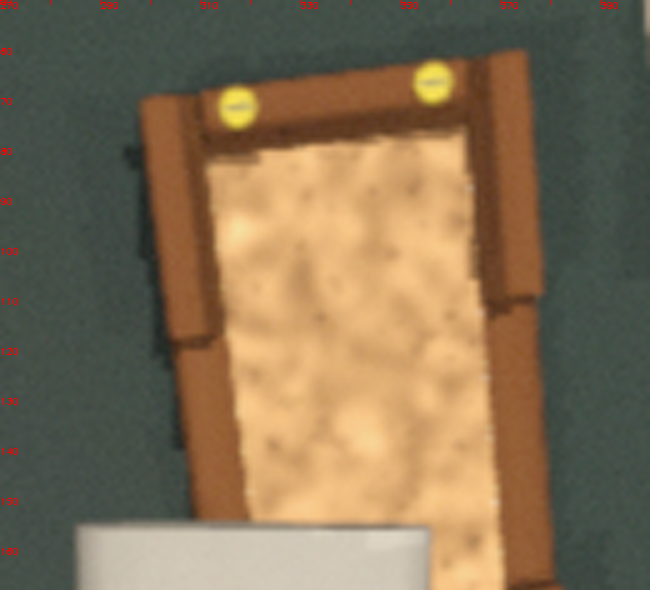

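View pics/w8b.png

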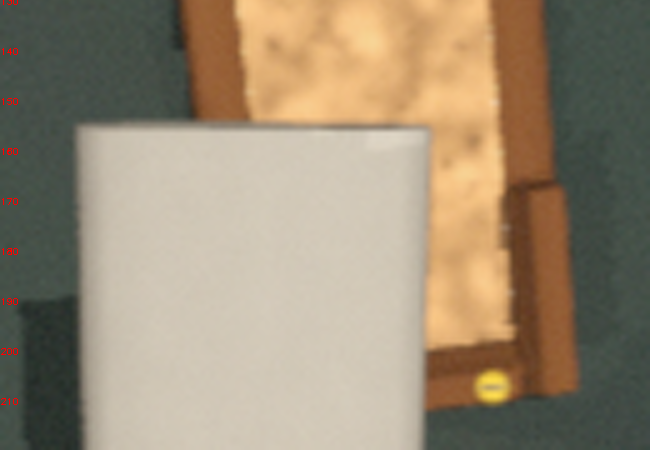

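```bash
cat > t.py <<'E'
from h import *
T=pose();d=cap('wrist')
for z in (63,65):
    P=p2w(d,np.array([(298.4,69.6),(375.2,60.2),(385.4,208)])-.4,z)[:,:2]
    e=P[1]-P[2];print(z,'centre',((P[0]+P[2])/2).round(1),np.linalg.norm(P[0]-P[1]).round(1),np.linalg.norm(e).round(1),'ang',np.degrees(np.arctan2(e[1],e[0])).round(1))
zz=T[2,3]+4+3
S=p2w(d,np.array([(285.2,156),(355.6,156)]),zz)
print('stone end tool coords',((S-T[:3,3])@T[:3,:3]).round(1))
need(690,-57,150,93.3)
E
python3 t.py
```

```text
63 centre [692.1 -55.1] 63.5 128.2 ang 93.1
65 centre [691.9 -54.9] 63.0 127.3 ang 93.1
stone end tool coords [[ -8.2  47.4 -15.6]
 [ -7.3  47.3  18.5]]
t 11.42 pos [663.9 -94.3 179.3] tooly ang 86.1 down [ 0.025 -0.018 -1.   ] F [ 0.7 -0.3 -0.4] w 34.4 q [-0.25  0.63  1.17 -0.01  1.31 -0.18]
shift mm [29.2 39.4 22.7] turn -7.2 or 172.8
```

Emit:
{"op": "send_rows", "data": {
  "commands": [
    [[-0.02,0.004,0.003,-1,0.0],[-0.02,0.004,0.003,-1,0.0],[-0.02,0.004,0.003,-1,0.0],[-0.01,0.004,0.003,-1,0.0],[-0.005,0.004,0.003,-1,0],[0,0.004,0.003,-1,0.0],[0,0.004,0.002,-1,0.0],[0,0,0,0,0.0],[0,0,0,0,0.0]]
  ]
}}

```text
time: 12.17
tool_pos: [681.8, -63.3, 253.4]
tcp_rot: [-0.794, 1.546, -0.737]
contact_force: [-1.1, -0.5, -0.2]
grip_width: 34.8
```

Emit:
{"op": "send_rows", "data": {
  "commands": [
    [[0.007,0,0,0,0.0],[0.007,0,0,0,0.0],[0.007,0,0,0,0.0],[0.007,0,0,0,0.0],[0.007,0,0,0,0.0],[0.007,0,0,0,0.0],[0.007,0,0,0,0.0],[0.007,0,0,0,0.0],[0.007,0,0,0,0.0],[0.007,0,0,0,0.0]]
  ]
}}

```text
time: 13.0
tool_pos: [681.2, -65.4, 172.8]
tcp_rot: [-0.964, 1.551, -0.908]
contact_force: [1.1, 0.0, -0.2]
grip_width: 34.6
```

```bash
python3 -c "
from h import *
need(690.5,-52.4,80,93.3)"
```

```text
t 13.0 pos [681.2 -65.4 172.8] tooly ang 93.2 down [ 0.012 -0.016 -1.   ] F [ 1.1  0.  -0.2] w 34.6 q [-0.2   0.67  1.12 -0.01  1.34 -0.25]
shift mm [92.7 13.9  8.9] turn -0.1 or 179.9
```

Emit:
{"op": "send_rows", "data": {
  "commands": [
    [[0.007,0.002,0.001,0,0.0],[0.007,0.002,0.001,0,0.0],[0.007,0.002,0.001,0,0.0],[0.007,0.002,0.001,0,0.0],[0.007,0.002,0.001,0,0.0],[0.007,0.002,0.001,0,0.0],[0.007,0.002,0.001,0,0.0],[0.006,0,0.001,0,0.0],[0.003,0,0.001,0,0.0],[0,0,0,0,0.0]]
  ]
}}

```text
time: 13.83
tool_pos: [690.5, -49.5, 106.1]
tcp_rot: [-1.05, 1.553, -0.994]
contact_force: [0.1, -0.1, -0.5]
grip_width: 34.8
```

```bash
cat > t.py <<'E'
from h import *
need(690.5,-52.4,80,93.3)
d=cap('wrist');cv2.imwrite('pics/w9.png',d['color'])
E
python3 t.py
```

```text
t 13.83 pos [690.5 -49.5 106.1] tooly ang 93.2 down [ 0.01  -0.015 -1.   ] F [ 0.1 -0.1 -0.5] w 34.8 q [-0.18  0.74  1.17 -0.01  1.22 -0.23]
shift mm [26.1 -2.5 -0.4] turn -0.1 or 179.9
```

View pics/w9.png

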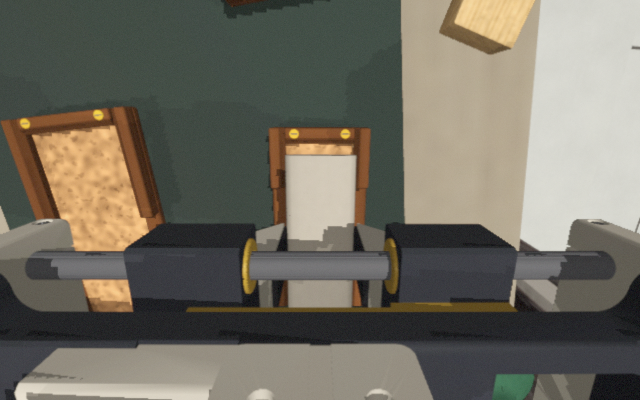

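Emit:
{"op": "send_rows", "data": {
  "commands": [
    [[0.004,-0.001,0,0,0.0],[0.005,-0.001,0,0,0.0],[0.005,0,0,0,0.0],[0.003,0,0,0,0.0],[0.002,0,0,0,0.0],[0,0,0,0,0.0]]
  ]
}}

```text
time: 14.38
tool_pos: [691.5, -52.9, 86.9]
tcp_rot: [-0.955, 1.551, -0.9]
contact_force: [0.1, -0.4, -0.2]
grip_width: 34.6
```

```bash
cat > t.py <<'E'
from h import *
need(690.5,-52.4,60,93.3)
d=cap('wrist');crop(d,250,110,140,115,5,'pics/w10.png')
E
python3 t.py
```

```text
t 14.38 pos [691.5 -52.9  86.9] tooly ang 93.1 down [ 0.012 -0.016 -1.   ] F [ 0.1 -0.4 -0.2] w 34.6 q [-0.18  0.76  1.19 -0.01  1.18 -0.23]
shift mm [26.9  1.  -1.3] turn -0.2 or 179.8
```

View pics/w10.png

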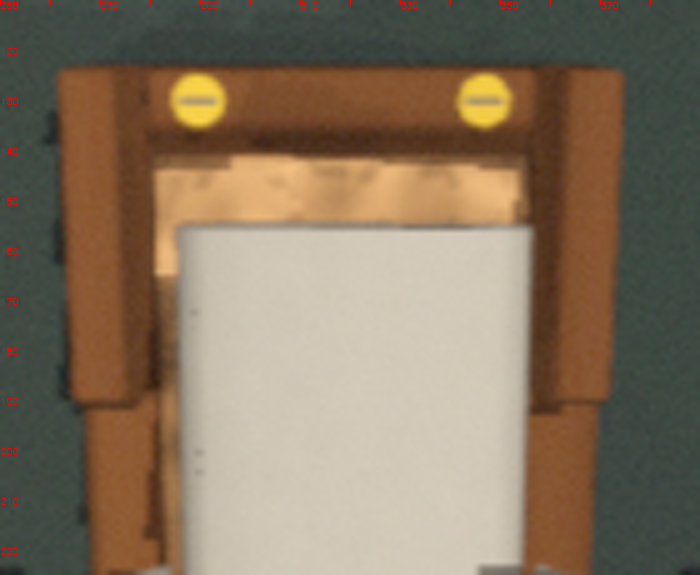

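```bash
cat > t.py <<'E'
from h import *
T=pose();d=cap('wrist')
H=p2w(d,np.array([(261.6,123.6),(374.6,123.8)])-.4,63.5)
S=p2w(d,np.array([(285.8,155),(356.4,155)])-.4,T[2,3]+6)
for P in(H,S): print(((P-T[:3,3])@T[:3,:3]).round(1), ((P-T[:3,3])@T[:3,:3]).mean(0).round(1))
E
python3 t.py
```

```text
[[ 22.3  61.9 -32.2]
 [ 23.   61.8  31.9]] [22.6 61.9 -0.1]
[[ -7.   47.8 -15.7]
 [ -6.6  47.7  18.7]] [-6.8 47.7  1.5]
```

Emit:
{"op": "send_rows", "data": {
  "commands": [
    [[0.003,0,-0.001,0,0.0],[0.004,0,-0.001,0,0.0],[0.004,0,0,0,0.0],[0.004,0,0,0,0.0],[0.003,0,0,0,0.0],[0.001,0,0,0,0.0],[0,0,0,0,0.0]]
  ]
}}

```text
time: 15.07
tool_pos: [690.0, -53.3, 67.0]
tcp_rot: [-0.904, 1.55, -0.848]
contact_force: [0.6, -0.1, -0.3]
grip_width: 34.3
```

```bash
cat > t.py <<'E'
from h import *
need(690.5,-52.4,60,93.3)
d=cap('wrist');crop(d,250,110,140,115,5,'pics/w11.png')
E
python3 t.py
```

```text
t 15.07 pos [690.  -53.3  67. ] tooly ang 93.2 down [ 0.014 -0.016 -1.   ] F [ 0.6 -0.1 -0.3] w 34.3 q [-0.18  0.78  1.21 -0.01  1.13 -0.23]
shift mm [6.9 1.  0.4] turn -0.1 or 179.9
```

View pics/w11.png

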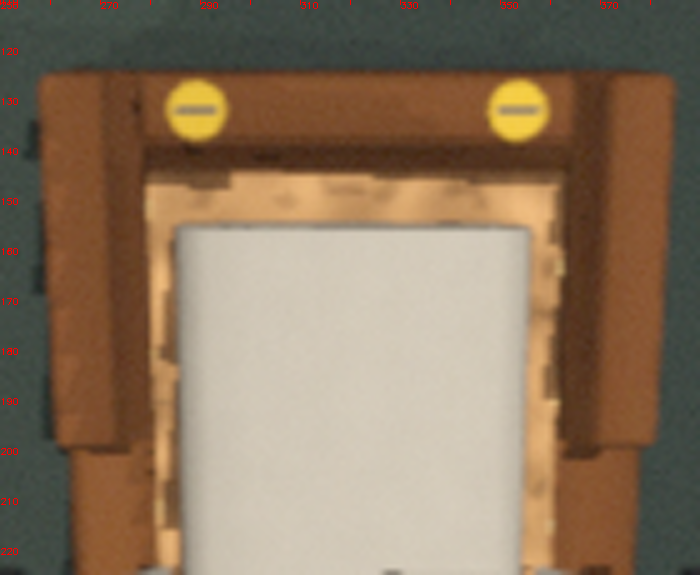

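Emit:
{"op": "send_rows", "data": {
  "commands": [
    [[0.0015,0.0005,0,0,0.0],[0.0015,0,0,0,0.0],[0.001,0,0,0,0.0],[0.001,0,0,0,0.0]]
  ]
}}

```text
time: 15.45
tool_pos: [690.6, -52.9, 62.4]
tcp_rot: [-0.868, 1.548, -0.813]
contact_force: [-0.2, 0.3, 2.0]
grip_width: 34.7
```

Emit:
{"op": "send_rows", "data": {
  "commands": [
    [[0.001,0,0,0,0.0],[0.001,0,0,0,0.0]]
  ]
}}

```text
time: 15.62
tool_pos: [690.6, -52.9, 62.3]
tcp_rot: [-0.859, 1.548, -0.804]
contact_force: [-3.4, 1.2, 6.6]
grip_width: 34.6
```

Emit:
{"op": "send_rows", "data": {
  "commands": [
    [[0.0005,0,0,0,0.0]]
  ]
}}

```text
time: 15.7
tool_pos: [690.6, -52.9, 62.5]
tcp_rot: [-0.845, 1.548, -0.79]
contact_force: [-0.4, 0.7, 1.0]
grip_width: 34.7
```

Emit:
{"op": "send_rows", "data": {
  "commands": [
    [[0,0,0,0,0.038],[0,0,0,0,0.042],[0,0,0,0,0.046],[0,0,0,0,0.046]]
  ]
}}

```text
time: 16.03
tool_pos: [691.1, -53.0, 62.6]
tcp_rot: [-0.813, 1.547, -0.758]
contact_force: [0.2, 0.1, -0.7]
grip_width: 45.7
```

```bash
cat > t.py <<'E'
from h import *
need(690.5,-52.4,60,93.3)
d=cap('wrist');crop(d,250,110,140,115,5,'pics/w12.png')
E
python3 t.py
```

```text
t 16.03 pos [691.1 -53.   62.6] tooly ang 93.2 down [ 0.018 -0.017 -1.   ] F [ 0.2  0.1 -0.7] w 45.7 q [-0.18  0.78  1.22 -0.01  1.12 -0.23]
shift mm [ 2.5  0.7 -0.6] turn -0.1 or 179.9
```

View pics/w12.png

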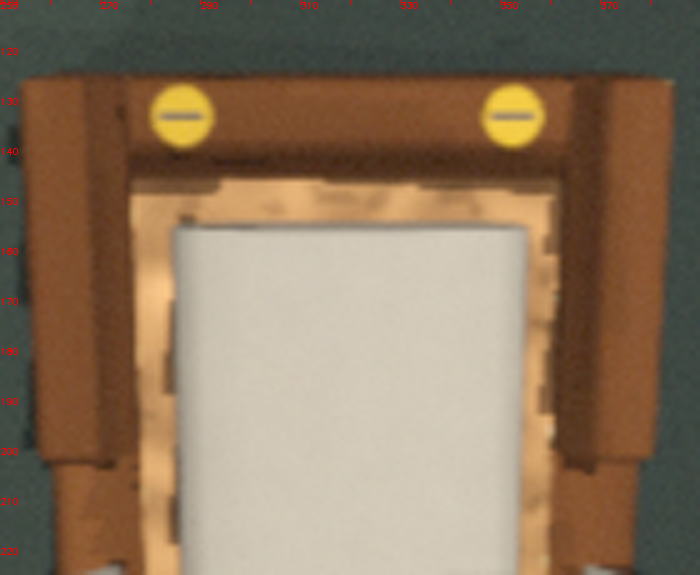

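Emit:
{"op": "send_rows", "data": {
  "commands": [
    [[-0.004,0,0,0,0.05],[-0.01,0,0,0,0.05],[-0.015,0,0,0,0.05],[-0.02,0,0,0,0.07],[-0.02,0,0,0,0.07],[-0.02,0,0,0,0.07],[-0.01,0,0,4,0.07],[-0.005,0,0,7,0.07],[0,0,0,7,0.07],[0,0,0,7,0.07]]
  ]
}}

```text
time: 16.92
tool_pos: [689.6, -51.2, 178.7]
tcp_rot: [-0.289, 1.543, -0.681]
contact_force: [-0.3, -0.0, -0.2]
grip_width: 69.9
```

```bash
python3 -c "
from h import *
need(500,-335,150,0.2)
d=cap('side');crop(d,210,160,160,110,5,'pics/s4.png')
d=cap('top');crop(d,270,130,120,110,6,'pics/t8.png')"
```

```text
t 16.92 pos [689.6 -51.2 178.7] tooly ang 67.5 down [ 0.021 -0.017 -1.   ] F [-0.3 -0.  -0.2] w 69.9 q [-0.18  0.68  1.09 -0.01  1.35  0.22]
shift mm [  29.6 -334.5  -67.4] turn 67.3 or -112.7
```

View pics/s4.png

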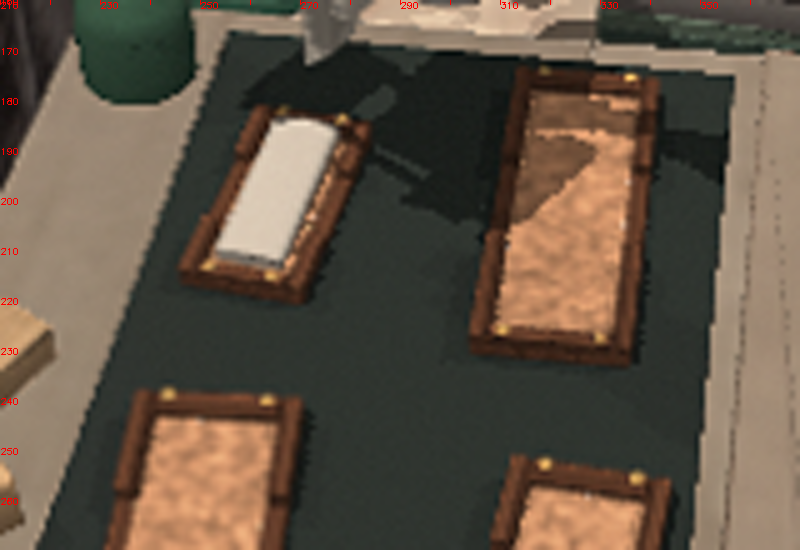

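Emit:
{"op": "send_rows", "data": {
  "commands": [
    [[0,-0.01,-0.002,0,0.07],[0,-0.02,-0.004,0,0.07],[0,-0.022,-0.004,0,0.07],[0,-0.022,-0.004,0,0.07],[0,-0.022,-0.004,0,0.07],[0,-0.022,-0.004,0,0.07],[0,-0.022,-0.004,0,0.07],[0,-0.022,-0.004,0,0.07],[0,-0.022,-0.004,0,0.07],[0,-0.022,-0.004,0,0.07]]
  ]
}}

```text
time: 17.85
tool_pos: [572.0, -236.5, 179.5]
tcp_rot: [-0.389, 1.546, -0.728]
contact_force: [0.1, -0.9, -1.2]
grip_width: 70.1
```

Emit:
{"op": "send_rows", "data": {
  "commands": [
    [[0,-0.02,-0.004,7,0.07],[0,-0.01,-0.01,7,0.07],[0,-0.008,-0.008,7,0.07],[0,-0.005,-0.005,7,0.07],[0,0,0,7,0.07],[0,0,0,7,0.07],[0,0,0,7,0.07],[0,0,0,7,0.07],[0,0,0,4,0.07],[0,0,0,0,0.07]]
  ]
}}

```text
time: 18.68
tool_pos: [516.4, -272.4, 179.7]
tcp_rot: [0.451, 1.549, -0.953]
contact_force: [0.0, -1.2, 0.5]
grip_width: 70.1
```

```bash
python3 -c "
from h import *
need(500,-335,150,0.2)
d=cap('wrist');cv2.imwrite('pics/w13.png',d['color'])"
```

```text
t 18.68 pos [ 516.4 -272.4  179.7] tooly ang 9.5 down [ 0.013 -0.018 -1.   ] F [ 0.  -1.2  0.5] w 70.1 q [-0.61  0.48  1.45 -0.01  1.2   0.79]
shift mm [ 30.6 -26.8  58.4] turn 9.3 or -170.7
```

View pics/w13.png

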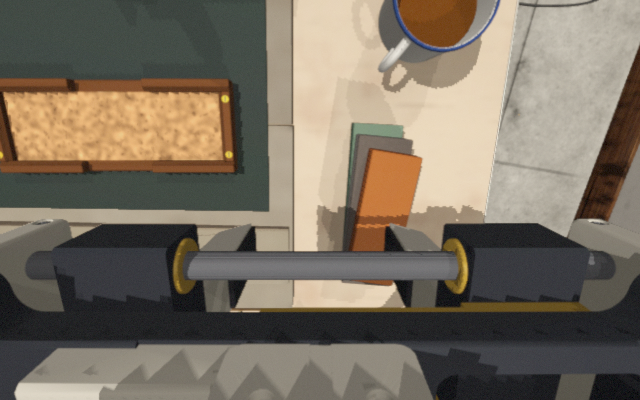

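Emit:
{"op": "send_rows", "data": {
  "commands": [
    [[0.003,-0.004,0.007,3,0.07],[0.003,-0.004,0.007,3,0.07],[0.003,-0.004,0.007,2,0.07],[0.003,-0.002,0.007,1,0.07],[0.003,-0.002,0.007,0,0.07],[0.003,0,0.007,0,0.07],[0.003,0,0.007,0,0.07],[0.003,0,0.004,0,0.07],[0.003,0,0.002,0,0.07],[0,0,0,0,0.07]]
  ]
}}

```text
time: 19.57
tool_pos: [502.1, -334.6, 151.5]
tcp_rot: [0.567, 1.55, -0.973]
contact_force: [-0.4, -0.8, -0.7]
grip_width: 70.0
```

```bash
python3 -c "
from h import *
need(500,-335,150,0.2)
d=cap('wrist');crop(d,270,80,120,170,5,'/tmp/a.png');c=cv2.imread('/tmp/a.png');cv2.imwrite('pics/w14.png',c[:600])"
```

```text
t 19.57 pos [ 502.1 -334.6  151.5] tooly ang 1.8 down [ 0.012 -0.018 -1.   ] F [-0.4 -0.8 -0.7] w 70.0 q [-0.71  0.54  1.43 -0.01  1.16  0.83]
shift mm [ 1.5 -2.1  0.3] turn 1.6 or -178.4
```

View pics/w14.png

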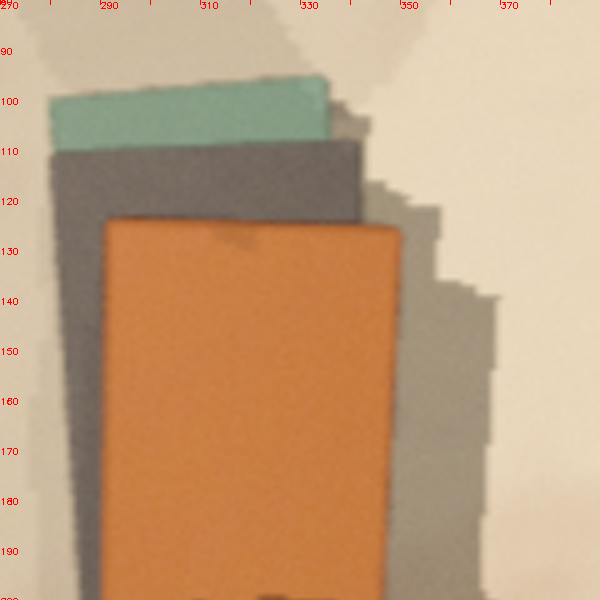

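```bash
cat > t.py <<'E'
from h import *
T=pose();d=cap('wrist')
P=p2w(d,np.array([(290.8,123.6),(350,125.4),(290.2,195),(347,195)])-.4,73);print(P.round(1))
m=(P[0]+P[1])/2;k=(P[2]+P[3])/2;u=(m-k)/np.linalg.norm(m-k);a=np.degrees(np.arctan2(u[1],u[0]))
b=[np.degrees(np.arctan2(*(P[i]-P[j])[[1,0]])) for i,j in((0,2),(1,3))]
c=m-62.5*u;print('ang',a,b,'c',c); print('c tool',((c-T[:3,3])@T[:3,:3]).round(1))
P=p2w(d,np.array([(280.2,110.2),(342,108)])-.4,53);print('oil end',P.round(1))
P=p2w(d,np.array([(280.2,99.7),(335,95)])-.4,25);print('green end',P.round(1))
need(c[0],c[1],56,a)
E
python3 t.py
```

```text
[[ 565.1 -312.8   73. ]
 [ 565.1 -357.    73. ]
 [ 510.3 -312.7   73. ]
 [ 511.5 -357.5   73. ]]
ang 0.24351733431647937 [np.float64(-0.038823004688734064), np.float64(0.5318765015837806)] c [ 502.60658302 -335.13403852   73.        ]
c tool [78.7 -0.5 -0.7]
oil end [[ 575.  -302.7   53. ]
 [ 578.2 -352.1   53. ]]
green end [[ 584.6 -299.7   25. ]
 [ 590.  -347.8   25. ]]
t 19.67 pos [ 502.3 -334.1  152.1] tooly ang 1.8 down [ 0.012 -0.018 -1.   ] F [-0.2  0.6  0.2] w 69.9 q [-0.71  0.54  1.43 -0.01  1.16  0.83]
shift mm [96.1 -0.9 -0.7] turn 1.6 or -178.4
```

Emit:
{"op": "send_rows", "data": {
  "commands": [
    [[0.005,-0.001,0,1.6,0.07],[0.007,0,0,0,0.07],[0.007,0,0,0,0.07],[0.007,0,0,0,0.07],[0.007,0,0,0,0.07],[0.007,0,0,0,0.07],[0.007,0,0,0,0.07],[0.007,0,0,0,0.07],[0.005,0,0,0,0.07],[0.003,0,0,0,0.07]]
  ]
}}

```text
time: 20.5
tool_pos: [503.3, -333.8, 85.2]
tcp_rot: [0.638, 1.548, -0.924]
contact_force: [0.2, 0.4, 0.6]
grip_width: 69.9
```

```bash
python3 -c "
from h import *
need(501.8,-335,56,0.2)"
```

```text
t 20.5 pos [ 503.3 -333.8   85.2] tooly ang 0.5 down [ 0.014 -0.018 -1.   ] F [0.2 0.4 0.6] w 69.9 q [-0.71  0.61  1.5  -0.01  1.01  0.86]
shift mm [29.2 -1.9  0.7] turn 0.3 or -179.7
```

Emit:
{"op": "send_rows", "data": {
  "commands": [
    [[0.004,-0.001,0.001,0,0.07],[0.005,-0.001,0,0,0.07],[0.005,0,0,0,0.07],[0.005,0,0,0,0.07],[0.004,0,0,0,0.07],[0.003,0,0,0,0.07],[0.001,0,0,0,0.06],[0,0,0,0,0.055],[0,0,0,0,0.05]]
  ]
}}

```text
time: 21.25
tool_pos: [501.4, -335.6, 54.7]
tcp_rot: [0.634, 1.548, -0.929]
contact_force: [-0.4, 0.6, 1.4]
grip_width: 54.4
```

```bash
python3 -c "
from h import *
need(501.8,-335,56,0.2)
d=cap('wrist');cv2.imwrite('pics/w15.png',d['color'][60:340,160:480])"
```

```text
t 21.25 pos [ 501.4 -335.6   54.7] tooly ang 0.5 down [ 0.013 -0.018 -1.   ] F [-0.4  0.6  1.4] w 54.4 q [-0.71  0.65  1.53 -0.01  0.95  0.85]
shift mm [-1.3  0.4 -0.6] turn 0.3 or -179.7
```

View pics/w15.png

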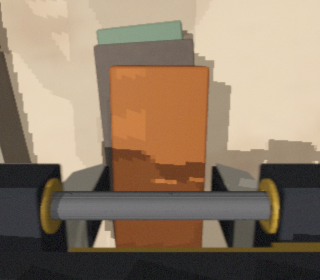

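Emit:
{"op": "send_rows", "data": {
  "commands": [
    [[-0.001,0,0,0,0.05],[0,0,0,0,0.046],[0,0,0,0,0.03],[0,0,0,0,0],[0,0,0,0,0],[0,0,0,0,0]]
  ]
}}

```text
time: 21.8
tool_pos: [501.6, -335.5, 56.4]
tcp_rot: [0.645, 1.548, -0.918]
contact_force: [-0.4, -0.1, -0.7]
grip_width: 45.1
```

Emit:
{"op": "send_rows", "data": {
  "commands": [
    [[-0.002,0,0,0,0.0],[-0.004,0,0,0,0.0],[-0.005,0,0,0,0],[-0.006,0,0,0,0],[-0.004,0,0,0,0.0],[0,0,0,0,0.0]]
  ]
}}

```text
time: 22.3
tool_pos: [501.0, -334.9, 79.2]
tcp_rot: [0.631, 1.549, -0.932]
contact_force: [-0.3, 0.6, -1.4]
grip_width: 44.8
```

```bash
python3 -c "
from h import *
need(485,153,140,94)
d=cap('wrist');cv2.imwrite('pics/w16.png',d['color'])
d=cap('side');crop(d,280,90,160,100,5,'pics/s5.png')"
```

```text
t 22.3 pos [ 501.  -334.9   79.2] tooly ang 0.5 down [ 0.013 -0.018 -1.   ] F [-0.3  0.6 -1.4] w 44.8 q [-0.71  0.62  1.51 -0.01  1.    0.85]
shift mm [ -69.6  -11.2 -486.9] turn 86.5 or -93.5
```

View pics/w16.png

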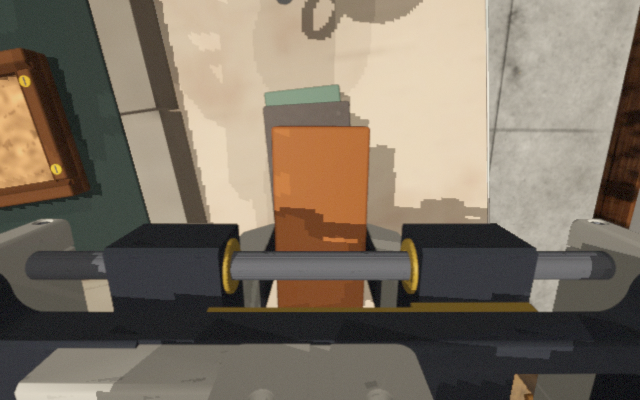

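View pics/s5.png

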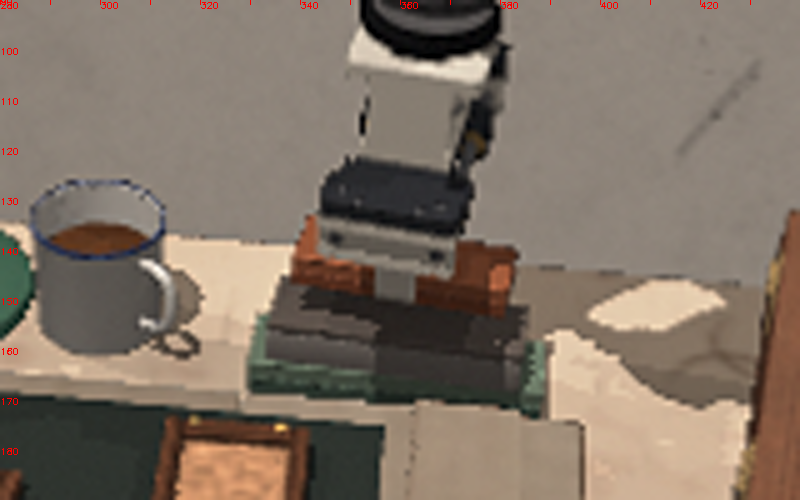

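Emit:
{"op": "send_rows", "data": {
  "commands": [
    [[-0.005,0,0,0,0.0],[-0.01,0,0,0,0.0],[-0.012,0,0,0,0],[-0.012,0,-0.005,0,0],[-0.01,0,-0.01,0,0.0],[-0.006,0,-0.015,0,0.0],[0,0,-0.02,0,0.0],[0,0,-0.022,0,0.0],[0,0,-0.022,0,0.0],[0,0,-0.022,0,0.0]]
  ]
}}

```text
time: 23.23
tool_pos: [498.4, -211.4, 139.0]
tcp_rot: [0.69, 1.547, -0.878]
contact_force: [-0.3, 0.9, -2.3]
grip_width: 44.6
```

Emit:
{"op": "send_rows", "data": {
  "commands": [
    [[0,0,-0.022,0,0.0],[0,0,-0.022,0,0.0],[0,0,-0.022,0,0],[0,0,-0.022,0,0],[0,0,-0.022,0,0.0],[0,0,-0.022,0,0.0],[0,0,-0.022,0,0.0],[0,0,-0.022,0,0.0],[0,0,-0.022,0,0.0],[0,0,-0.022,0,0.0]]
  ]
}}

```text
time: 24.07
tool_pos: [489.2, 33.3, 140.9]
tcp_rot: [0.841, 1.547, -0.72]
contact_force: [0.0, -0.5, -2.5]
grip_width: 44.8
```

```bash
python3 -c "
from h import *
need(485,153,140,94)"
```

```text
t 24.07 pos [489.2  33.3 140.9] tooly ang 0.6 down [ 0.018 -0.016 -1.   ] F [ 0.  -0.5 -2.5] w 44.8 q [-0.08  0.36  1.76 -0.02  1.    1.49]
shift mm [  -1.1   -3.1 -119.7] turn 86.6 or -93.4
```

Emit:
{"op": "send_rows", "data": {
  "commands": [
    [[0,0,-0.022,0,0.0],[0,0,-0.02,0,0.0],[0,0,-0.015,-3,0],[0,0,-0.01,-7,0],[0,0,0,-7,0.0],[0,0,0,-7,0.0],[0,0,0,-7,0.0],[0,0,0,-7,0.0],[0,0,0,-7,0.0],[0,0,0,-7,0.0]]
  ]
}}

```text
time: 24.9
tool_pos: [475.4, 120.7, 145.2]
tcp_rot: [0.097, 1.548, -0.53]
contact_force: [-0.1, 0.1, -2.1]
grip_width: 45.1
```

Emit:
{"op": "send_rows", "data": {
  "commands": [
    [[0,0,0,-7,0.0],[0,0,0,-7,0.0],[0,0,0,-7,0],[0,0,0,-7,0],[0,0,0,-4,0.0],[0,0,0,0,0.0],[0,0,0,0,0.0]]
  ]
}}

```text
time: 25.48
tool_pos: [467.4, 127.6, 148.7]
tcp_rot: [-0.395, 1.549, -0.442]
contact_force: [-0.1, -1.0, -2.0]
grip_width: 44.8
```

```bash
python3 -c "
from h import *
need(485,153,140,94)
d=cap('wrist');cv2.imwrite('pics/w17.png',d['color'])"
```

```text
t 25.48 pos [467.4 127.6 148.7] tooly ang 87.3 down [ 0.02  -0.009 -1.   ] F [-0.1 -1.  -2. ] w 44.8 q [ 0.12  0.34  1.76 -0.01  1.02  0.17]
shift mm [ 8.8 26.3 16.2] turn -6.7 or 173.3
```

View pics/w17.png

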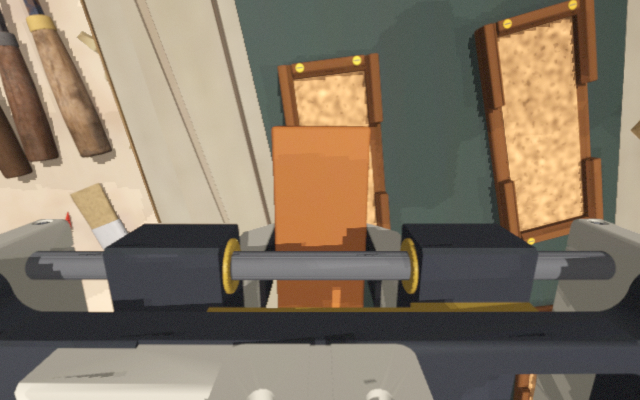

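Emit:
{"op": "send_rows", "data": {
  "commands": [
    [[0,0.003,0.002,-2,0.0],[0.003,0.003,0.002,-2,0.0],[0.005,0.003,0.002,-2,0],[0.007,0.003,0.002,-1,0],[0.007,0.003,0.002,0,0.0],[0.007,0.003,0.002,0,0.0],[0.006,0.003,0.002,0,0.0],[0.003,0.002,0,0,0.0],[0,0,0,0,0.0],[0,0,0,0,0.0]]
  ]
}}

```text
time: 26.37
tool_pos: [480.0, 154.0, 108.1]
tcp_rot: [-0.509, 1.549, -0.443]
contact_force: [0.7, 1.3, -2.8]
grip_width: 45.0
```

```bash
python3 -c "
from h import *
need(485,153,100,94)
d=cap('wrist');cv2.imwrite('pics/w18.png',cv2.resize(d['color'][80:240,220:420],None,fx=4,fy=3.75,interpolation=cv2.INTER_CUBIC))"
```

```text
t 26.37 pos [480.  154.  108.1] tooly ang 93.8 down [ 0.019 -0.009 -1.   ] F [ 0.7  1.3 -2.8] w 45.0 q [ 0.17  0.43  1.76 -0.02  0.94  0.11]
shift mm [ 8.2 -1.3  4.8] turn -0.2 or 179.8
```

View pics/w18.png

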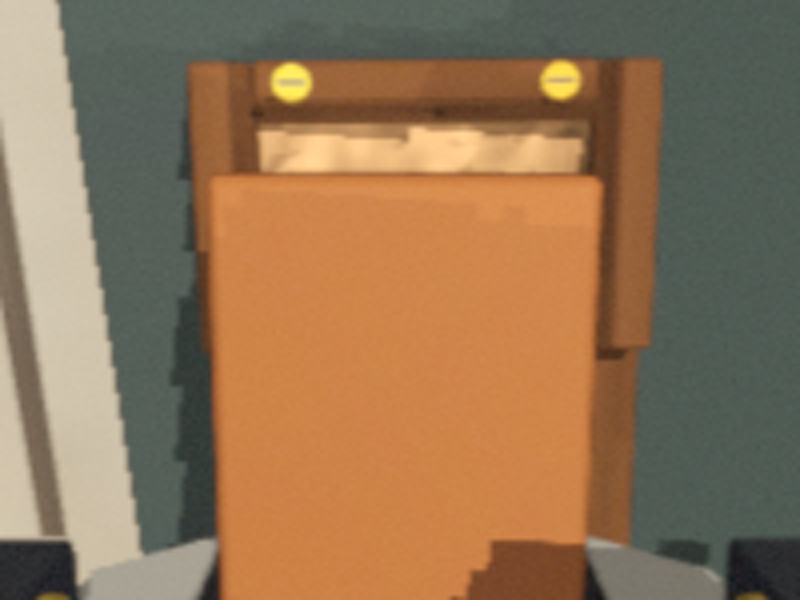

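```bash
cat > rel.py <<'E'
from h import *
def rel(H,S,zh,dz,hl,sl):
    T=pose();d=cap('wrist')
    f=lambda p,z:(p2w(d,np.array(p,float)-.4,z)-T[:3,3])@T[:3,:3]
    h=f(H,zh);s=f(S,T[2,3]+dz)
    print('H w',np.linalg.norm(h[0]-h[1]).round(1),'c',(h.mean(0)-[0,hl/2,0]).round(1),'ang',np.degrees(np.arctan2(*(h[1]-h[0])[[1,2]])).round(1))
    print('S w',np.linalg.norm(s[0]-s[1]).round(1),'c',(s.mean(0)-[0,sl/2,0]).round(1),'ang',np.degrees(np.arctan2(*(s[1]-s[0])[[1,2]])).round(1))
    e=h.mean(0)-s.mean(0);print('shift y,z',round(e[1]-hl/2+sl/2,1),round(e[2],1))
E
python3 -c "
from rel import *
rel([(267.25,96.8),(385.5,96)],[(272.5,127.5),(370.25,127.5)],67,16.6,153,125)"
```

```text
H w 72.2 c [40.5  1.2  4.9] ang 0.4
S w 43.4 c [-17.2  -1.3   1.6] ang -0.1
shift y,z 2.5 3.3
```

Emit:
{"op": "send_rows", "data": {
  "commands": [
    [[0.002,0.001,0.001,0,0.0],[0.004,0.001,0.001,0,0.0],[0.005,0.0005,0.001,0,0],[0.005,0,0,0,0],[0.005,0,0,0,0.0],[0.005,0,0,0,0.0],[0.003,0,0,0,0.0],[0.002,0,0,0,0.0],[0,0,0,0,0.0]]
  ]
}}

```text
time: 27.22
tool_pos: [484.3, 156.1, 74.7]
tcp_rot: [-0.468, 1.548, -0.403]
contact_force: [-0.7, 1.0, -2.0]
grip_width: 44.5
```

```bash
python3 -c "
from h import *
need(485,153,63,94)
d=cap('wrist');cv2.imwrite('pics/w19.png',cv2.resize(d['color'][80:240,220:420],None,fx=4,fy=3.75,interpolation=cv2.INTER_CUBIC))"
```

```text
t 27.22 pos [484.3 156.1  74.7] tooly ang 93.7 down [ 0.021 -0.009 -1.   ] F [-0.7  1.  -2. ] w 44.5 q [ 0.17  0.48  1.78 -0.02  0.86  0.11]
shift mm [11.8 -3.   0.3] turn -0.3 or 179.7
```

View pics/w19.png

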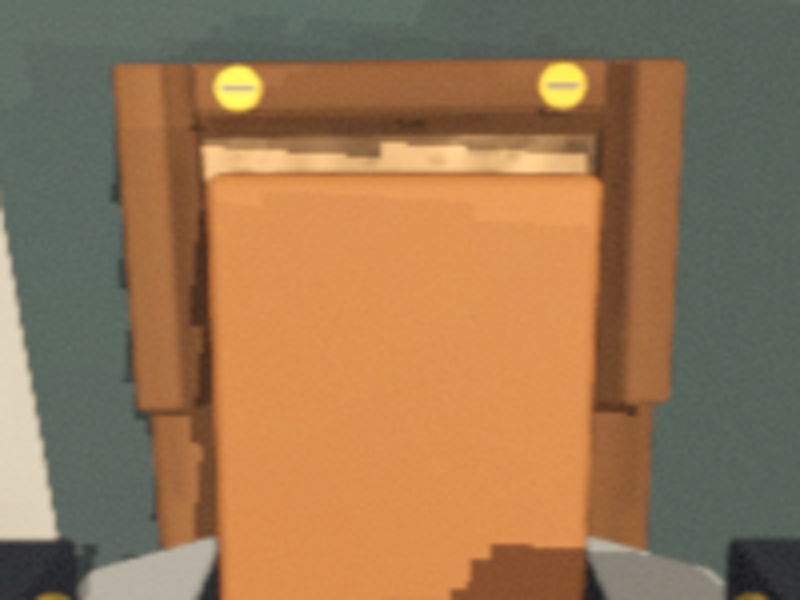

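```bash
python3 -c "
from rel import *
rel([(220+114/4,80+66/3.75),(220+685/4,80+62/3.75)],[(272.5,127.5),(370.25,127.5)],67,16.6,153,125)"
```

```text
H w 72.6 c [ 7.2 -1.1  1. ] ang 0.4
S w 43.4 c [-17.2  -1.3   1.6] ang -0.1
shift y,z 0.2 -0.6
```

Emit:
{"op": "send_rows", "data": {
  "commands": [
    [[0.002,0,-0.0005,-0.3,0.0],[0.002,0,0,0,0.0],[0.002,0,0,0,0],[0.001,0,0,0,0],[0.001,0,0,0,0.0]]
  ]
}}

```text
time: 27.73
tool_pos: [484.9, 156.2, 67.5]
tcp_rot: [-0.407, 1.545, -0.337]
contact_force: [-0.3, 0.4, -1.6]
grip_width: 44.8
```

Emit:
{"op": "send_rows", "data": {
  "commands": [
    [[0.001,0,0,0,0.0],[0.001,0,0,0,0.0]]
  ]
}}

```text
time: 27.9
tool_pos: [485.0, 156.2, 65.3]
tcp_rot: [-0.405, 1.545, -0.334]
contact_force: [-0.3, -0.3, -2.0]
grip_width: 44.5
```

Emit:
{"op": "send_rows", "data": {
  "commands": [
    [[0.001,0,0,0,0.0]]
  ]
}}

```text
time: 27.98
tool_pos: [485.2, 156.1, 64.4]
tcp_rot: [-0.407, 1.545, -0.336]
contact_force: [-0.8, -2.5, 2.6]
grip_width: 45.0
```

Emit:
{"op": "send_rows", "data": {
  "commands": [
    [[0.001,0,0,0,0.0]]
  ]
}}

```text
time: 28.07
tool_pos: [485.3, 156.0, 63.6]
tcp_rot: [-0.41, 1.545, -0.339]
contact_force: [-3.9, -1.7, 15.1]
grip_width: 44.8
```

Emit:
{"op": "send_rows", "data": {
  "commands": [
    [[0.001,0,0,0,0.0]]
  ]
}}

```text
time: 28.15
tool_pos: [485.3, 156.0, 63.6]
tcp_rot: [-0.404, 1.544, -0.333]
contact_force: [-6.0, -0.7, 17.8]
grip_width: 44.6
```

Emit:
{"op": "send_rows", "data": {
  "commands": [
    [[0.001,0,0,0,0.0]]
  ]
}}

```text
time: 28.23
tool_pos: [485.3, 156.0, 63.7]
tcp_rot: [-0.396, 1.544, -0.325]
contact_force: [-3.3, -1.2, 10.5]
grip_width: 44.5
```

Seated. Release gently and check.

Emit:
{"op": "send_rows", "data": {
  "commands": [
    [[0,0,0,0,0.046],[0,0,0,0,0.048],[0,0,0,0,0.052],[0,0,0,0,0.052]]
  ]
}}

```text
time: 28.57
tool_pos: [486.2, 156.3, 64.7]
tcp_rot: [-0.342, 1.541, -0.271]
contact_force: [-0.6, -0.1, -0.4]
grip_width: 51.5
```

Emit:
{"op": "send_rows", "data": {
  "commands": [
    [[-0.003,0,0,0,0.055],[-0.007,0,0,0,0.055],[-0.012,0,0,0,0.06],[-0.02,0,0,0,0.07],[-0.02,0,0,0,0.07],[-0.02,0,0,4,0.07],[-0.012,0,0,7,0.07],[-0.005,0,0,7,0.07],[0,0,0,7,0.07],[0,0,0,7,0.07]]
  ]
}}

```text
time: 29.4
tool_pos: [483.3, 157.2, 172.6]
tcp_rot: [0.251, 1.541, -0.251]
contact_force: [0.4, 0.2, 0.6]
grip_width: 69.8
```

```bash
python3 -c "
from h import *
need(500,-331,150,4.2)
d=cap('side');crop(d,210,160,160,170,4,'/tmp/s.png');cv2.imwrite('pics/s6.png',cv2.imread('/tmp/s.png')[:600])
d=cap('wrist');cv2.imwrite('pics/w20.png',d['color'])"
```

```text
t 29.4 pos [483.3 157.2 172.6] tooly ang 61.2 down [ 0.029 -0.008 -1.   ] F [0.4 0.2 0.6] w 69.8 q [ 0.17  0.35  1.67 -0.01  1.09  0.68]
shift mm [  26.8 -420.1  248.9] turn 57.0 or -123.0
```

View pics/s6.png

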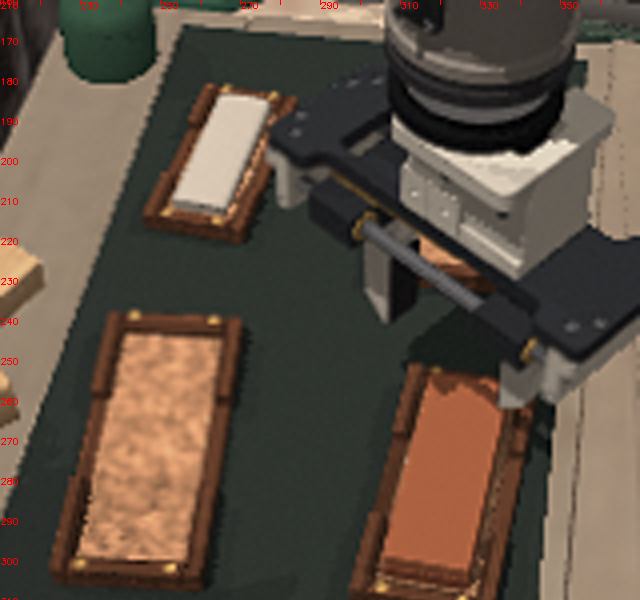

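View pics/w20.png

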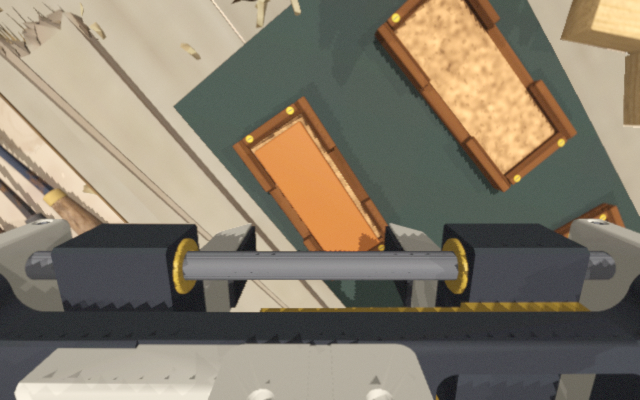

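Emit:
{"op": "send_rows", "data": {
  "commands": [
    [[0,0,0,7,0.07],[0,0,0,7,0.07],[0,0,0,7,0.07],[0,0,0,7,0.07],[0,0,0,7,0.07],[0,0,0,7,0.07],[0,0,0.005,7,0.07],[0,0,0.01,5,0.07],[0,0,0.015,3,0.07],[0,0,0.02,0,0.07]]
  ]
}}

```text
time: 30.33
tool_pos: [488.6, 109.3, 173.5]
tcp_rot: [1.226, 1.545, -0.263]
contact_force: [0.1, 0.4, -0.2]
grip_width: 69.7
```

Emit:
{"op": "send_rows", "data": {
  "commands": [
    [[0,0,0.024,0,0.07],[0,0,0.024,0,0.07],[0,0,0.024,0,0.07],[0,0,0.024,0,0.07],[0,0,0.024,0,0.07],[0,0,0.024,0,0.07],[0,0,0.024,0,0.07],[0,0,0.024,0,0.07],[0,0,0.024,0,0.07],[0,0,0.024,0,0.07]]
  ]
}}

```text
time: 31.17
tool_pos: [511.8, -138.9, 176.2]
tcp_rot: [1.189, 1.549, -0.247]
contact_force: [1.0, -0.4, -0.1]
grip_width: 70.2
```

```bash
python3 -c "
from h import *
need(500,-331,150,4.2)"
```

```text
t 31.17 pos [ 511.8 -138.9  176.2] tooly ang 7.7 down [ 0.021 -0.005 -1.   ] F [ 1.  -0.4 -0.1] w 70.2 q [-0.41  0.39  1.61  0.    1.13  1.02]
shift mm [ 26.9 -38.  188.6] turn 3.5 or -176.5
```

Emit:
{"op": "send_rows", "data": {
  "commands": [
    [[0,-0.005,0.022,1,0.07],[0,-0.005,0.022,1,0.07],[0,-0.005,0.022,1,0.07],[0,-0.005,0.02,0.5,0.07],[0.003,-0.005,0.018,0,0.07],[0.003,-0.005,0.016,0,0.07],[0.003,-0.004,0.014,0,0.07],[0.003,-0.004,0.01,0,0.07],[0.003,0,0.005,0,0.07],[0,0,0,0,0.07]]
  ]
}}

```text
time: 32.0
tool_pos: [487.5, -303.5, 160.3]
tcp_rot: [1.223, 1.551, -0.238]
contact_force: [-0.6, 0.3, -0.0]
grip_width: 70.2
```

```bash
python3 -c "
from h import *
need(500,-331,150,4.2)
d=cap('wrist');crop(d,270,80,120,120,5,'pics/w21.png')"
```

```text
t 32.0 pos [ 487.5 -303.5  160.3] tooly ang 6.3 down [ 0.019 -0.005 -1.   ] F [-0.6  0.3 -0. ] w 70.2 q [-0.7   0.48  1.5   0.01  1.14  0.76]
shift mm [10.7  9.2 28.6] turn 2.1 or -177.9
```

View pics/w21.png

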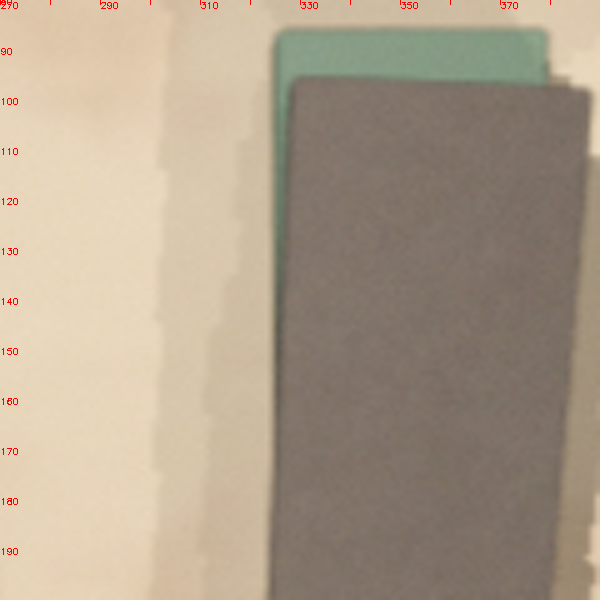

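```bash
cat > t.py <<'E'
from h import *
T=pose();d=cap('wrist')
P=p2w(d,np.array([(328.4,95.4),(388.4,98),(324.2,190),(380.6,190)])-.4,53);print(P.round(1))
b=[np.degrees(np.arctan2(*(P[i]-P[j])[[1,0]])).round(1) for i,j in((0,2),(1,3))]
e=P[0]-P[1];b.append((np.degrees(np.arctan2(e[1],e[0]))-90).round(1))
m=(P[0]+P[1])/2;a=np.radians(np.mean(b));u=np.array([np.cos(a),np.sin(a),0])
c=m-75*u;print('ang',b,'c',c)
need(c[0],c[1],30,np.degrees(a))
G=p2w(d,np.array([(325,86.4),(379.4,86)])-.4,25);print('green end',G.round(1))
E
python3 t.py
```

```text
[[ 574.3 -301.9   53. ]
 [ 577.7 -351.3   53. ]
 [ 494.9 -307.3   53. ]
 [ 500.2 -356.8   53. ]]
ang [np.float64(3.9), np.float64(4.1), np.float64(3.9)] c [ 501.17397368 -331.76784527   53.        ]
t 32.1 pos [ 487.8 -302.5  160.8] tooly ang 6.3 down [ 0.019 -0.005 -1.   ] F [-0.6  0.2 -0.8] w 69.8 q [-0.69  0.48  1.5   0.01  1.14  0.76]
shift mm [131.2   7.6  29.7] turn 2.3 or -177.7
green end [[ 583.9 -298.6   25. ]
 [ 589.7 -347.4   25. ]]
```

Emit:
{"op": "send_rows", "data": {
  "commands": [
    [[0.004,0.002,0.006,1,0.07],[0.006,0.002,0.006,1,0.07],[0.007,0.002,0.006,0.3,0.07],[0.007,0.002,0.006,0,0.07],[0.007,0,0.006,0,0.07],[0.007,0,0,0,0.07],[0.007,0,0,0,0.07],[0.007,0,0,0,0.07],[0.004,0,0,0,0.07],[0,0,0,0,0.07]]
  ]
}}

```text
time: 32.93
tool_pos: [501.5, -331.6, 98.3]
tcp_rot: [1.361, 1.552, -0.139]
contact_force: [-0.1, 0.5, -0.2]
grip_width: 70.0
```

```bash
python3 -c "
from h import *
need(501,-331.7,29,4)"
```

```text
t 32.93 pos [ 501.5 -331.6   98.3] tooly ang 4.0 down [ 0.018 -0.003 -1.   ] F [-0.1  0.5 -0.2] w 70.0 q [-0.72  0.59  1.49  0.01  1.04  0.78]
shift mm [69.3 -1.8 -0.2] turn 0.0 or -180.0
```

Emit:
{"op": "send_rows", "data": {
  "commands": [
    [[0.005,0,0,0,0.07],[0.007,0,0,0,0.07],[0.007,0,0,0,0.07],[0.007,0,0,0,0.07],[0.007,0,0,0,0.07],[0.007,0,0,0,0.07],[0.006,0,0,0,0.07],[0.004,0,0,0,0.07],[0.002,0,0,0,0.07],[0,0,0,0,0.07]]
  ]
}}

```text
time: 33.77
tool_pos: [502.6, -331.3, 40.8]
tcp_rot: [1.361, 1.552, -0.138]
contact_force: [1.4, -0.4, -0.7]
grip_width: 70.3
```

```bash
python3 -c "
from h import *
need(501,-331.7,29,4)
d=cap('wrist');cv2.imwrite('pics/w22.png',d['color'][60:340,160:480])"
```

```text
t 33.77 pos [ 502.6 -331.3   40.8] tooly ang 4.1 down [ 0.018 -0.003 -1.   ] F [ 1.4 -0.4 -0.7] w 70.3 q [-0.72  0.67  1.54  0.01  0.92  0.78]
shift mm [11.8 -1.9  0.3] turn 0.1 or -179.9
```

View pics/w22.png

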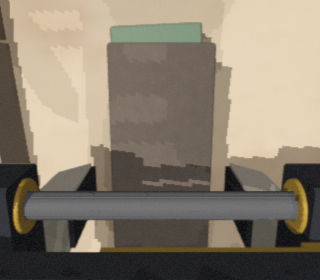

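Emit:
{"op": "send_rows", "data": {
  "commands": [
    [[0.003,-0.001,0,0,0.07],[0.004,-0.001,0,0,0.065],[0.003,0,0,0,0.06],[0.001,0,0,0,0.056],[0,0,0,0,0.052],[0,0,0,0,0.04],[0,0,0,0,0],[0,0,0,0,0],[0,0,0,0,0]]
  ]
}}

```text
time: 34.57
tool_pos: [501.3, -332.0, 30.0]
tcp_rot: [1.302, 1.55, -0.198]
contact_force: [0.0, 0.4, -1.6]
grip_width: 50.5
```

Emit:
{"op": "send_rows", "data": {
  "commands": [
    [[-0.002,0,0,0,0.0],[-0.004,0,0,0,0.0],[-0.005,0,0,0,0],[-0.006,0,0,0,0],[-0.004,0,0,0,0.0],[0,0,0,0,0.0]]
  ]
}}

```text
time: 35.07
tool_pos: [499.5, -330.8, 51.4]
tcp_rot: [1.433, 1.554, -0.066]
contact_force: [1.1, -0.3, -3.4]
grip_width: 50.3
```

```bash
python3 -c "
from h import *
need(646.5,170,150,102.9)
d=cap('wrist');cv2.imwrite('pics/w23.png',d['color'])
d=cap('side');crop(d,280,90,160,100,5,'pics/s7.png')"
```

```text
t 35.07 pos [ 499.5 -330.8   51.4] tooly ang 4.1 down [ 0.017 -0.001 -1.   ] F [ 1.1 -0.3 -3.4] w 50.3 q [-0.72  0.65  1.54  0.01  0.94  0.77]
shift mm [ -96.7  183.8 -488.8] turn 81.2 or -98.8
```

View pics/w23.png

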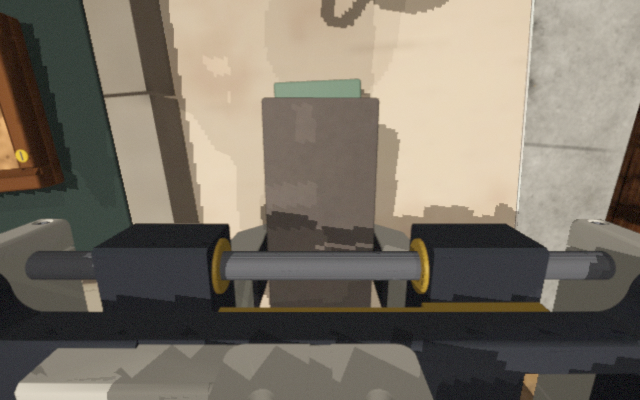

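View pics/s7.png

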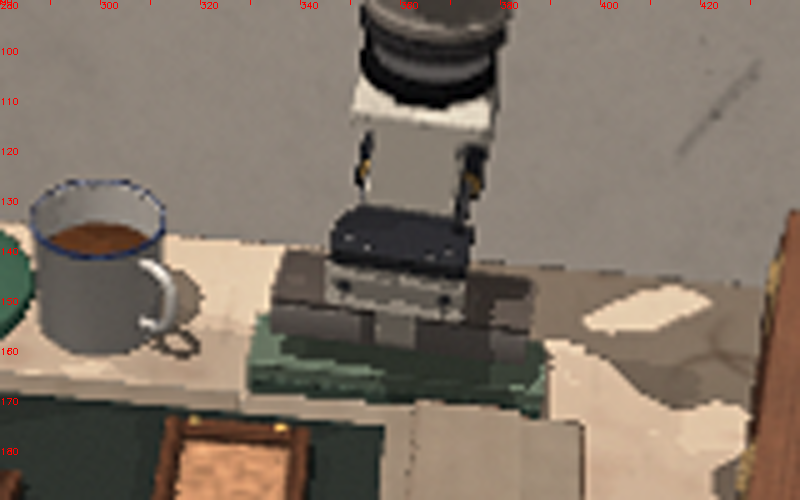

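Emit:
{"op": "send_rows", "data": {
  "commands": [
    [[-0.006,0,0,0,0.0],[-0.012,0,0,0,0.0],[-0.014,0,0,0,0],[-0.014,0,0,0,0],[-0.014,0,-0.005,0,0.0],[-0.012,0,-0.01,0,0.0],[-0.006,0,-0.015,0,0.0],[-0.003,0.002,-0.02,0,0.0],[0,0.004,-0.022,0,0.0],[0,0.006,-0.022,0,0.0]]
  ]
}}

```text
time: 36.0
tool_pos: [500.7, -232.6, 136.1]
tcp_rot: [1.595, 1.557, 0.089]
contact_force: [0.2, 0.4, -3.6]
grip_width: 50.6
```

Emit:
{"op": "send_rows", "data": {
  "commands": [
    [[0,0.007,-0.022,0,0.0],[0,0.007,-0.022,0,0.0],[0,0.007,-0.022,0,0],[0,0.007,-0.022,0,0],[0,0.007,-0.022,0,0.0],[0,0.007,-0.022,0,0.0],[0,0.007,-0.022,0,0.0],[0,0.007,-0.022,0,0.0],[0,0.007,-0.022,0,0.0],[0,0.007,-0.022,0,0.0]]
  ]
}}

```text
time: 36.83
tool_pos: [548.7, 15.6, 138.0]
tcp_rot: [2.22, 1.562, 0.718]
contact_force: [0.8, -0.9, -5.1]
grip_width: 50.4
```

```bash
python3 -c "
from h import *
need(646.5,170,150,102.9)"
```

```text
t 36.83 pos [548.7  15.6 138. ] tooly ang 4.0 down [ 0.007  0.006 -1.   ] F [ 0.8 -0.9 -5.1] w 50.4 q [-0.11  0.47  1.59  0.01  1.08  1.38]
shift mm [ -10.5  108.3 -147.3] turn 81.1 or -98.9
```

Emit:
{"op": "send_rows", "data": {
  "commands": [
    [[-0.003,0.01,-0.02,0,0.0],[-0.003,0.01,-0.018,0,0.0],[-0.003,0.01,-0.017,0,0],[-0.003,0.01,-0.016,0,0],[0,0.01,-0.015,0,0.0],[0,0.01,-0.015,0,0.0],[0,0.01,-0.014,0,0.0],[0,0.01,-0.012,0,0.0],[0,0.01,-0.008,0,0.0],[0,0.006,-0.004,-3,0.0]]
  ]
}}

```text
time: 37.67
tool_pos: [623.5, 185.0, 150.4]
tcp_rot: [-2.694, 1.56, 2.151]
contact_force: [0.1, -0.4, -3.6]
grip_width: 50.1
```

Emit:
{"op": "send_rows", "data": {
  "commands": [
    [[0,0,0,-7,0.0],[0,0,0,-7,0.0],[0,0,0,-7,0],[0,0,0,-7,0],[0,0,0,-7,0.0],[0,0,0,-7,0.0],[0,0,0,-7,0.0],[0,0,0,-7,0.0],[0,0,0,-7,0.0],[0,0,0,-7,0.0]]
  ]
}}

```text
time: 38.5
tool_pos: [610.3, 197.2, 146.3]
tcp_rot: [2.92, 1.548, 2.737]
contact_force: [-0.2, -0.8, -4.7]
grip_width: 50.5
```

Emit:
{"op": "send_rows", "data": {
  "commands": [
    [[0,0,0,-7,0.0],[0,0,0,-7,0.0],[0,0,0,-6,0],[0,0,0,-3,0],[0,0,0,0,0.0],[0,0,0,0,0.0]]
  ]
}}

```text
time: 39.0
tool_pos: [602.2, 202.6, 144.7]
tcp_rot: [2.625, 1.541, 2.863]
contact_force: [0.1, 0.2, -4.0]
grip_width: 49.7
```

```bash
python3 -c "
from h import *
need(647.5,170.5,140,102.9)
d=cap('wrist');cv2.imwrite('pics/w24.png',d['color'])"
```

```text
t 39.0 pos [602.2 202.6 144.7] tooly ang 103.7 down [-0.029  0.008 -1.   ] F [ 0.1  0.2 -4. ] w 49.7 q [ 0.2   0.63  1.29  0.01  1.26 -0.05]
shift mm [  3.1 -41.9  36.6] turn 0.8 or -179.2
```

View pics/w24.png

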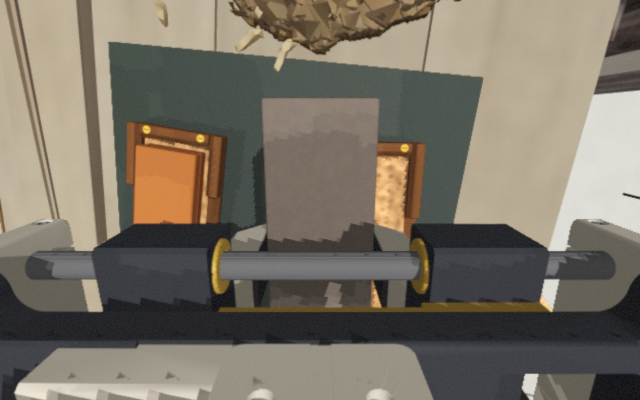

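Emit:
{"op": "send_rows", "data": {
  "commands": [
    [[0,-0.004,0.006,0,0.0],[0,-0.006,0.006,0,0.0],[0,-0.006,0.006,0,0],[0,-0.006,0.006,0,0],[0,-0.006,0.005,0,0.0],[0,-0.006,0.004,0,0.0],[0,-0.004,0.002,0,0.0],[0,-0.002,0,0,0.0],[0,0,0,0,0.0],[0,0,0,0,0.0]]
  ]
}}

```text
time: 39.88
tool_pos: [650.6, 167.2, 141.9]
tcp_rot: [2.654, 1.54, 2.886]
contact_force: [-0.1, 0.1, -4.2]
grip_width: 50.3
```

```bash
python3 -c "
from h import *
need(647.5,170.5,110,102.9)
d=cap('wrist');cv2.imwrite('pics/w25.png',cv2.resize(d['color'][40:240,220:420],None,fx=3,fy=3,interpolation=cv2.INTER_CUBIC))"
```

```text
t 39.88 pos [650.6 167.2 141.9] tooly ang 103.3 down [-0.03   0.008 -1.   ] F [-0.1  0.1 -4.2] w 50.3 q [ 0.13  0.7   1.16  0.01  1.31 -0.1 ]
shift mm [32.   3.5 -1.4] turn 0.4 or -179.6
```

View pics/w25.png

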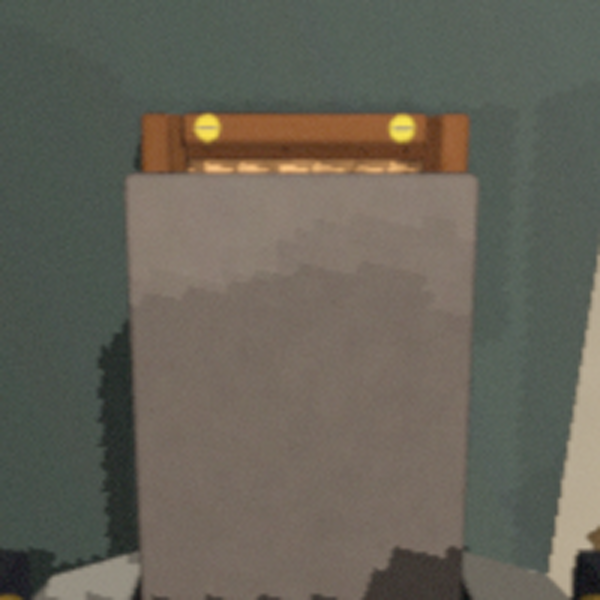

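```bash
python3 -c "
from rel import *
rel([(267.3,78.3),(376.3,78.3)],[(262.3,98.7),(379,98.7)],67,23,178,150)"
```

```text
H w 77.5 c [76.2  2.8  1.8] ang -0.2
S w 48.9 c [-22.   -2.    0.9] ang -0.1
shift y,z 4.8 0.9
```

Emit:
{"op": "send_rows", "data": {
  "commands": [
    [[0.003,0.001,0.001,0,0.0],[0.006,0.001,0,0,0.0],[0.007,0.001,0,0,0],[0.007,0.001,0,0,0],[0.007,0.001,0,0,0.0],[0.007,0,0,0,0.0],[0.006,0,0,0,0.0],[0.004,0,0,0,0.0],[0.002,0,0,0,0.0],[0,0,0,0,0.0]]
  ]
}}

```text
time: 40.82
tool_pos: [646.6, 175.3, 86.4]
tcp_rot: [2.678, 1.537, 2.913]
contact_force: [0.2, 0.3, -5.2]
grip_width: 50.5
```

```bash
python3 -c "
from h import *
need(647.5,170.5,64.5,102.9)
d=cap('wrist');cv2.imwrite('pics/w26.png',cv2.resize(d['color'][40:240,220:420],None,fx=3,fy=3,interpolation=cv2.INTER_CUBIC))"
```

```text
t 40.82 pos [646.6 175.3  86.4] tooly ang 103.4 down [-0.033  0.008 -0.999] F [ 0.2  0.3 -5.2] w 50.5 q [ 0.14  0.75  1.22  0.01  1.2  -0.09]
shift mm [21.8 -5.2  0.4] turn 0.5 or -179.5
```

View pics/w26.png

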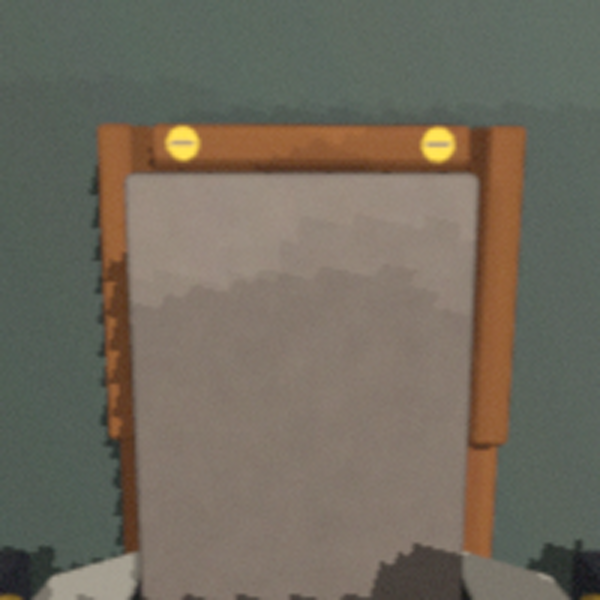

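```bash
python3 -c "
from rel import *
rel([(220+98/3,40+126/3),(220+524/3,40+127/3)],[(262.3,98),(379,98)],67,23,178,150)"
```

```text
H w 77.3 c [20.8 -5.2  2.5] ang -0.3
S w 48.9 c [-21.9  -1.7   0.9] ang -0.1
shift y,z -3.5 1.6
```

Emit:
{"op": "send_rows", "data": {
  "commands": [
    [[0.001,-0.0015,0.0005,0,0.0],[0.002,-0.0015,0.0005,0,0.0],[0.003,0,0.0005,0,0],[0.003,0,0,0,0],[0.002,0,0,0,0.0],[0,0,0,0,0.0]]
  ]
}}

```text
time: 41.42
tool_pos: [650.3, 172.3, 77.0]
tcp_rot: [2.617, 1.542, 2.851]
contact_force: [-0.4, 0.2, -3.8]
grip_width: 50.4
```

```bash
python3 -c "
from h import *
need(647.5,170.5,64.5,102.9)
d=cap('wrist');cv2.imwrite('pics/w27.png',cv2.resize(d['color'][40:240,220:420],None,fx=3,fy=3,interpolation=cv2.INTER_CUBIC))"
```

```text
t 41.42 pos [650.3 172.3  77. ] tooly ang 103.4 down [-0.028  0.008 -1.   ] F [-0.4  0.2 -3.8] w 50.4 q [ 0.14  0.76  1.23  0.01  1.18 -0.1 ]
shift mm [12.6 -1.3 -2.9] turn 0.5 or -179.5
```

View pics/w27.png

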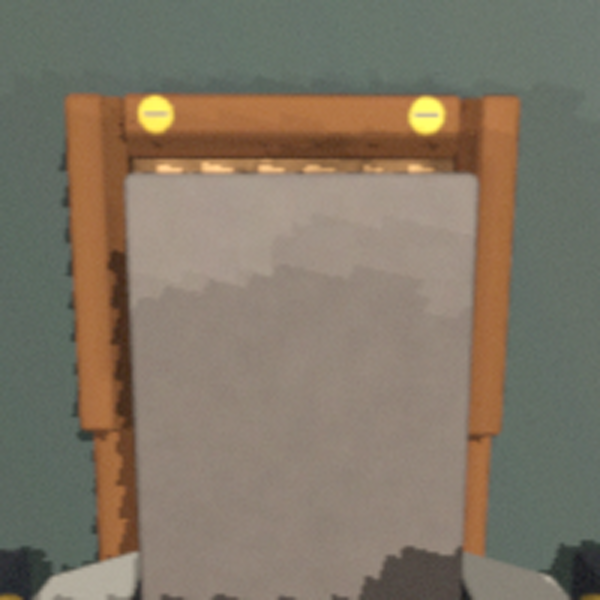

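```bash
python3 -c "
from rel import *
rel([(220+66/3,40+96/3),(220+520/3,40+97/3)],[(262.3,98),(379,98)],67,23,178,150)"
```

```text
H w 77.5 c [11.5 -1.3 -0.7] ang -0.3
S w 48.9 c [-22.   -1.7   0.9] ang -0.1
shift y,z 0.4 -1.6
```

Emit:
{"op": "send_rows", "data": {
  "commands": [
    [[0.001,0,-0.0007,0.2,0.0],[0.001,0,-0.0007,0,0.0],[0.001,0,0,0,0],[0.001,0,0,0,0],[0,0,0,0,0.0]]
  ]
}}

```text
time: 41.93
tool_pos: [649.0, 172.3, 73.5]
tcp_rot: [2.604, 1.543, 2.834]
contact_force: [-0.6, 0.5, -3.3]
grip_width: 50.0
```

```bash
python3 -c "
from h import *
need(647.5,170.5,64.5,102.9)
d=cap('wrist');cv2.imwrite('pics/w28.png',cv2.resize(d['color'][40:240,220:420],None,fx=3,fy=3,interpolation=cv2.INTER_CUBIC))"
```

```text
t 41.93 pos [649.  172.3  73.5] tooly ang 103.2 down [-0.027  0.009 -1.   ] F [-0.6  0.5 -3.3] w 50.0 q [ 0.14  0.76  1.24  0.01  1.17 -0.1 ]
shift mm [ 9.  -1.5 -1.6] turn 0.3 or -179.7
```

View pics/w28.png

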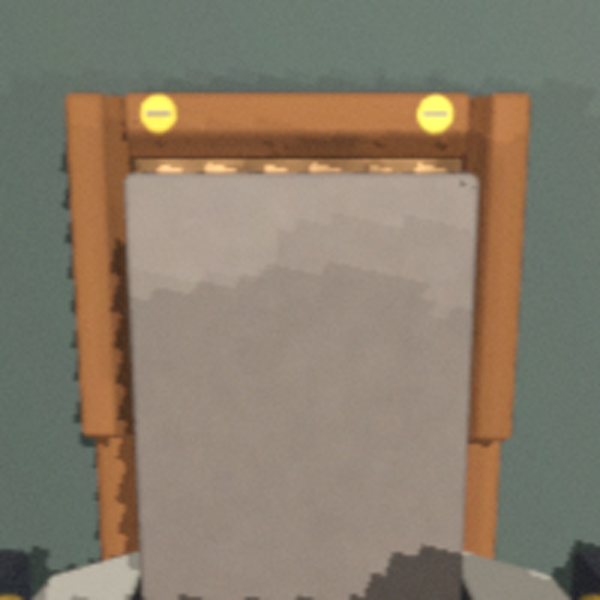

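Emit:
{"op": "send_rows", "data": {
  "commands": [
    [[0.002,0,-0.0005,0,0.0],[0.002,0,0,0,0.0],[0.001,0,0,0,0],[0.001,0,0,0,0]]
  ]
}}

```text
time: 42.32
tool_pos: [648.6, 172.3, 67.3]
tcp_rot: [2.59, 1.543, 2.82]
contact_force: [-1.1, 0.0, -3.8]
grip_width: 50.2
```

Emit:
{"op": "send_rows", "data": {
  "commands": [
    [[0.001,0,0,0,0.0],[0.001,0,0,0,0]]
  ]
}}

```text
time: 42.48
tool_pos: [648.5, 172.2, 65.9]
tcp_rot: [2.591, 1.544, 2.821]
contact_force: [-4.2, -1.9, 7.2]
grip_width: 50.0
```

Emit:
{"op": "send_rows", "data": {
  "commands": [
    [[0.001,0,0,0,0.0]]
  ]
}}

```text
time: 42.57
tool_pos: [648.5, 172.2, 65.8]
tcp_rot: [2.582, 1.544, 2.813]
contact_force: [-3.8, -1.3, 4.9]
grip_width: 50.4
```

Emit:
{"op": "send_rows", "data": {
  "commands": [
    [[0.001,0,0,0,0.0],[0.001,0,0,0,0]]
  ]
}}

```text
time: 42.73
tool_pos: [648.5, 172.2, 65.8]
tcp_rot: [2.559, 1.545, 2.79]
contact_force: [-5.7, -1.8, 4.9]
grip_width: 50.4
```

Emit:
{"op": "send_rows", "data": {
  "commands": [
    [[0.0015,0,0,0,0.0],[0.0015,0,0,0,0]]
  ]
}}

```text
time: 42.9
tool_pos: [648.5, 172.2, 65.8]
tcp_rot: [2.53, 1.546, 2.76]
contact_force: [-6.3, -1.5, 8.2]
grip_width: 50.1
```

Emit:
{"op": "send_rows", "data": {
  "commands": [
    [[0,0,0,0,0.051],[0,0,0,0,0.053],[0,0,0,0,0.056],[0,0,0,0,0.058]]
  ]
}}

```text
time: 43.23
tool_pos: [649.8, 172.5, 66.5]
tcp_rot: [2.438, 1.549, 2.669]
contact_force: [0.6, -1.0, 0.1]
grip_width: 57.1
```

```bash
python3 -c "
from h import *
need(647.5,170.5,64.5,102.9)
d=cap('wrist');cv2.imwrite('pics/w29.png',cv2.resize(d['color'][40:240,220:420],None,fx=3,fy=3,interpolation=cv2.INTER_CUBIC))"
```

```text
t 43.23 pos [649.8 172.5  66.5] tooly ang 103.2 down [-0.019  0.01  -1.   ] F [ 0.6 -1.   0.1] w 57.1 q [ 0.14  0.76  1.25  0.01  1.15 -0.1 ]
shift mm [ 2.  -1.4 -2.7] turn 0.3 or -179.7
```

View pics/w29.png

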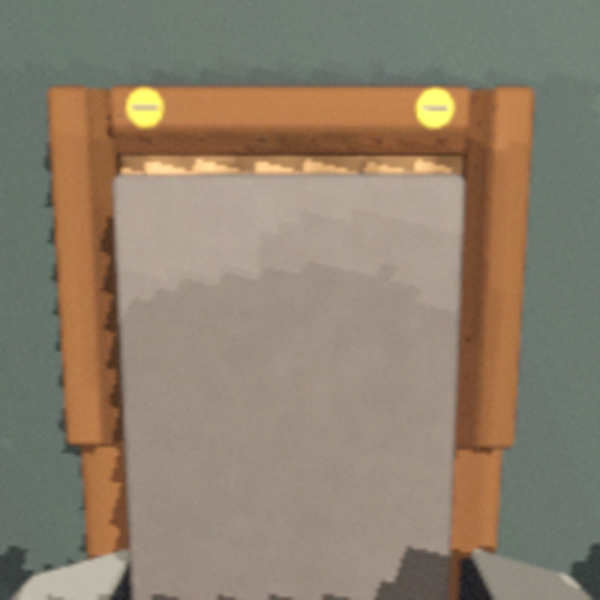

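Emit:
{"op": "send_rows", "data": {
  "commands": [
    [[-0.003,0,-0.002,0,0.062],[-0.007,0,0,0,0.065],[-0.012,0,0,0,0.07],[-0.016,0,0,0,0.07],[-0.02,0,0,0,0.07],[-0.02,0,0,0,0.07],[-0.012,0,0,4,0.07],[-0.005,0,0,7,0.07],[0,0,0,7,0.07],[0,0,0,7,0.07]]
  ]
}}

```text
time: 44.12
tool_pos: [651.5, 171.2, 175.7]
tcp_rot: [2.558, 1.556, 2.341]
contact_force: [0.2, 0.5, 0.3]
grip_width: 70.2
```

```bash
python3 -c "
from h import *
need(499,-331.8,130,6.7)
d=cap('side');crop(d,210,160,160,170,4,'/tmp/s.png');cv2.imwrite('pics/s8.png',cv2.imread('/tmp/s.png')[:600])
d=cap('wrist');cv2.imwrite('pics/w30.png',d['color'])"
```

```text
t 44.12 pos [651.5 171.2 175.7] tooly ang 77.6 down [-0.011  0.011 -1.   ] F [0.2 0.5 0.3] w 70.2 q [0.14 0.66 1.13 0.01 1.36 0.35]
shift mm [  41.8 -524.4  -39.9] turn 70.9 or -109.1
```

View pics/s8.png

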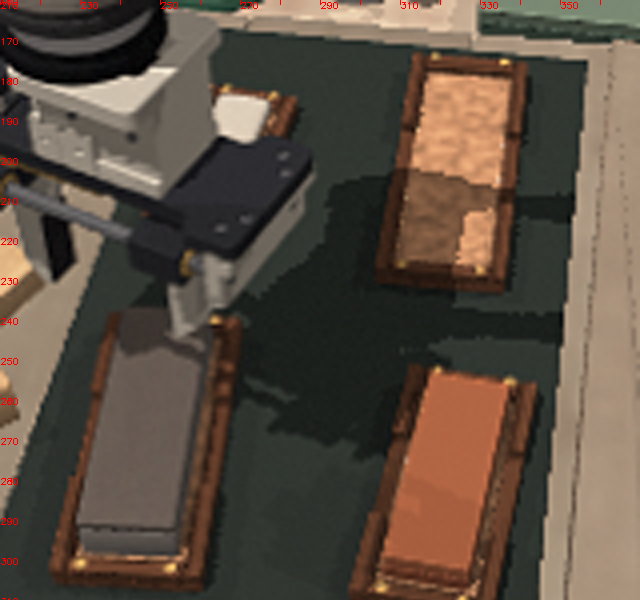

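View pics/w30.png

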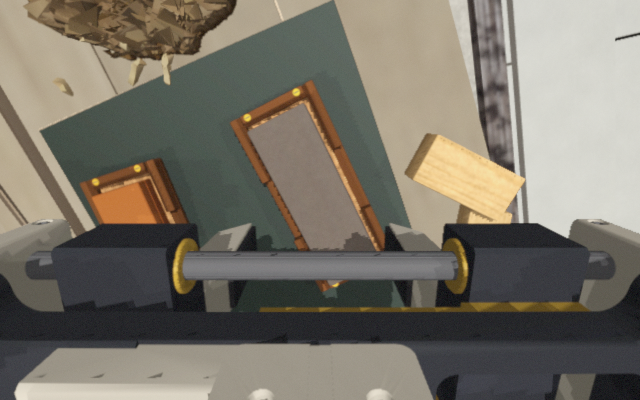

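Emit:
{"op": "send_rows", "data": {
  "commands": [
    [[0,-0.01,-0.001,0,0.07],[0,-0.018,-0.001,0,0.07],[0,-0.024,-0.002,0,0.07],[0,-0.024,-0.002,0,0.07],[0,-0.024,-0.002,0,0.07],[0,-0.024,-0.002,0,0.07],[0,-0.024,-0.002,0,0.07],[0,-0.024,-0.002,0,0.07],[0,-0.024,-0.002,0,0.07],[0,-0.024,-0.002,0,0.07]]
  ]
}}

```text
time: 45.05
tool_pos: [586.2, -50.0, 175.4]
tcp_rot: [2.547, 1.555, 2.383]
contact_force: [0.3, 1.0, -0.1]
grip_width: 69.9
```

Emit:
{"op": "send_rows", "data": {
  "commands": [
    [[0,-0.024,-0.002,0,0.07],[0,-0.024,-0.002,0,0.07],[0,-0.024,-0.002,0,0.07],[0,-0.024,-0.002,0,0.07],[0,-0.024,-0.002,0,0.07],[0,-0.024,-0.002,0,0.07],[0,-0.02,-0.002,4,0.07],[0,-0.015,-0.002,7,0.07],[0,-0.01,-0.002,7,0.07],[0,-0.005,-0.002,7,0.07]]
  ]
}}

```text
time: 45.88
tool_pos: [521.9, -255.2, 175.9]
tcp_rot: [-3.093, 1.554, 2.611]
contact_force: [-0.2, 0.4, 1.0]
grip_width: 70.2
```

Emit:
{"op": "send_rows", "data": {
  "commands": [
    [[0,0,0,7,0.07],[0,0,0,7,0.07],[0,0,0,7,0.07],[0,0,0,7,0.07],[0,0,0,7,0.07],[0,0,0,5,0.07],[0,0,0,2,0.07],[0,0,0,0,0.07]]
  ]
}}

```text
time: 46.55
tool_pos: [514.3, -260.8, 177.0]
tcp_rot: [-2.247, 1.551, 2.709]
contact_force: [-0.5, 0.2, 0.2]
grip_width: 69.9
```

```bash
python3 -c "
from h import *
need(499,-331.8,130,6.7)"
```

```text
t 46.55 pos [ 514.3 -260.8  177. ] tooly ang 13.9 down [-0.018  0.008 -1.   ] F [-0.5  0.2  0.2] w 69.9 q [-0.6   0.49  1.43 -0.    1.24  0.73]
shift mm [ 46.7 -31.2  65.8] turn 7.2 or -172.8
```

Emit:
{"op": "send_rows", "data": {
  "commands": [
    [[0.003,-0.004,0.008,3,0.07],[0.004,-0.003,0.008,3,0.07],[0.005,-0.003,0.008,1,0.07],[0.006,-0.003,0.008,0,0.07],[0.006,-0.002,0.008,0,0.07],[0.006,-0.002,0.008,0,0.07],[0.005,-0.002,0.006,0,0.07],[0.003,-0.002,0.004,0,0.07],[0,0,0,0,0.07],[0,0,0,0,0.07]]
  ]
}}

```text
time: 47.38
tool_pos: [498.2, -326.8, 135.3]
tcp_rot: [-2.156, 1.549, 2.696]
contact_force: [0.0, 0.1, 0.3]
grip_width: 70.3
```

```bash
python3 -c "
from h import *
need(499,-331.8,130,6.7)
d=cap('wrist');crop(d,260,60,130,120,5,'pics/w31.png');cv2.imwrite('pics/w31b.png',d['color'])"
```

```text
t 47.38 pos [ 498.2 -326.8  135.3] tooly ang 8.0 down [-0.02   0.009 -1.   ] F [0.  0.1 0.3] w 70.3 q [-0.71  0.56  1.43 -0.01  1.17  0.73]
shift mm [5.2 0.2 5.1] turn 1.3 or -178.7
```

View pics/w31.png

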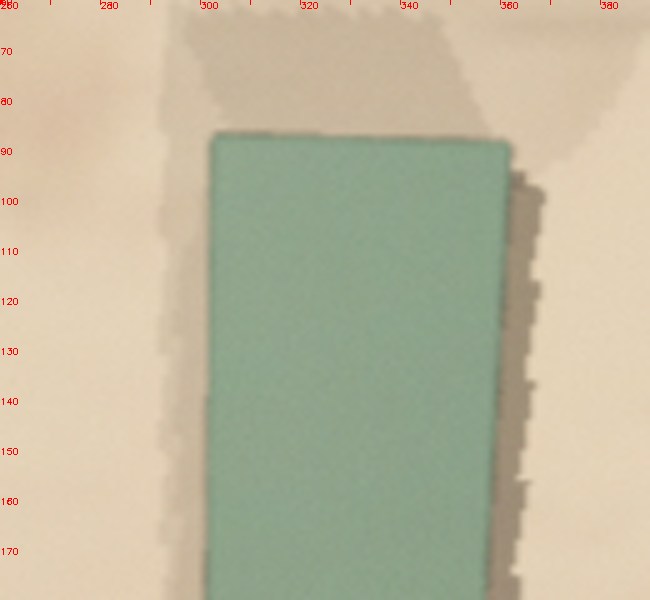

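```bash
cat > t.py <<'E'
from h import *
T=pose();d=cap('wrist')
P=p2w(d,np.array([(302,86.6),(362.2,88.6),(301.2,175),(357.4,175)])-.4,25);print(P.round(1))
b=[np.degrees(np.arctan2(*(P[i]-P[j])[[1,0]])).round(1) for i,j in((0,2),(1,3))]
e=P[0]-P[1];b.append((np.degrees(np.arctan2(e[1],e[0]))-90).round(1))
m=(P[0]+P[1])/2;a=np.radians(np.mean(b));u=np.array([np.cos(a),np.sin(a),0])
c=m-87.5*u;print('ang',b,'c',c)
need(c[0],c[1],5,np.degrees(a))
E
python3 t.py
```

```text
[[ 584.4 -299.2   25. ]
 [ 589.7 -348.    25. ]
 [ 511.4 -307.5   25. ]
 [ 518.4 -356.3   25. ]]
ang [np.float64(6.5), np.float64(6.7), np.float64(6.2)] c [ 500.1041864  -333.40965766   25.        ]
t 47.48 pos [ 498.4 -326.5  135.6] tooly ang 8.0 down [-0.019  0.009 -1.   ] F [ 1.  -0.5  0.3] w 69.7 q [-0.71  0.56  1.43 -0.01  1.17  0.73]
shift mm [130.5   3.    8.6] turn 1.6 or -178.4
```

Emit:
{"op": "send_rows", "data": {
  "commands": [
    [[0.004,0.001,0.002,1,0.07],[0.007,0.001,0.002,0.5,0.07],[0.008,0.001,0.002,0,0.07],[0.008,0,0.002,0,0.07],[0.008,0,0,0,0.07],[0.008,0,0,0,0.07],[0.008,0,0,0,0.07],[0.008,0,0,0,0.07],[0.008,0,0,0,0.07],[0.008,0,0,0,0.07]]
  ]
}}

```text
time: 48.32
tool_pos: [502.6, -333.0, 54.3]
tcp_rot: [-2.102, 1.552, 2.724]
contact_force: [-0.3, -0.7, -0.9]
grip_width: 69.8
```

```bash
python3 -c "
from h import *
need(499.5,-333,5,6.5)"
```

```text
t 48.32 pos [ 502.6 -333.    54.3] tooly ang 6.5 down [-0.017  0.008 -1.   ] F [-0.3 -0.7 -0.9] w 69.8 q [-0.71  0.67  1.49 -0.01  1.    0.75]
shift mm [49.4 -2.3  0.1] turn 0.0 or -180.0
```

Emit:
{"op": "send_rows", "data": {
  "commands": [
    [[0.006,-0.001,0,0,0.07],[0.006,-0.001,0,0,0.07],[0.006,0,0,0,0.07],[0.006,0,0,0,0.07],[0.005,0,0,0,0.07],[0.004,0,0,0,0.07],[0.002,0,0,0,0.07],[0,0,0,0,0.07]]
  ]
}}

```text
time: 48.98
tool_pos: [498.9, -332.3, 13.5]
tcp_rot: [-2.139, 1.549, 2.687]
contact_force: [0.6, -0.1, -0.1]
grip_width: 69.8
```

```bash
python3 -c "
from h import *
need(499.5,-333,5,6.5)
d=cap('wrist');cv2.imwrite('pics/w32.png',d['color'][60:340,160:480])"
```

```text
t 48.98 pos [ 498.9 -332.3   13.5] tooly ang 6.5 down [-0.019  0.009 -1.   ] F [ 0.6 -0.1 -0.1] w 69.8 q [-0.71  0.72  1.52 -0.01  0.92  0.75]
shift mm [8.5 0.7 0.9] turn 0.0 or -180.0
```

View pics/w32.png

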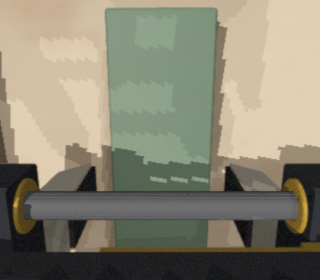

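Emit:
{"op": "send_rows", "data": {
  "commands": [
    [[0.003,0,0.001,0,0.07],[0.003,0,0,0,0.065],[0.001,0,0,0,0.06],[0,0,0,0,0.056],[0,0,0,0,0.052],[0,0,0,0,0.04],[0,0,0,0,0],[0,0,0,0,0],[0,0,0,0,0]]
  ]
}}

```text
time: 49.78
tool_pos: [499.6, -333.7, 7.1]
tcp_rot: [-2.116, 1.552, 2.71]
contact_force: [0.2, 1.3, -1.2]
grip_width: 50.3
```

Emit:
{"op": "send_rows", "data": {
  "commands": [
    [[-0.002,0,0,0,0.0],[-0.004,0,0,0,0.0],[-0.006,0,0,0,0],[-0.008,0,0,0,0],[-0.008,0,0,0,0.0],[-0.006,0,0,0,0.0],[-0.002,0,0,0,0.0]]
  ]
}}

```text
time: 50.37
tool_pos: [499.2, -333.2, 45.1]
tcp_rot: [-2.163, 1.548, 2.663]
contact_force: [0.7, -0.0, -3.3]
grip_width: 49.6
```

```bash
python3 -c "
from h import *
need(545,-91.5,150,99.3)
d=cap('wrist');cv2.imwrite('pics/w33.png',d['color'])
d=cap('side');crop(d,280,90,160,100,5,'pics/s9.png')"
```

```text
t 50.37 pos [ 499.2 -333.2   45.1] tooly ang 6.5 down [-0.021  0.011 -1.   ] F [ 0.7 -0.  -3.3] w 49.6 q [-0.71  0.68  1.5  -0.01  0.99  0.75]
shift mm [-103.2   70.9 -236.2] turn 87.2 or -92.8
```

View pics/s9.png

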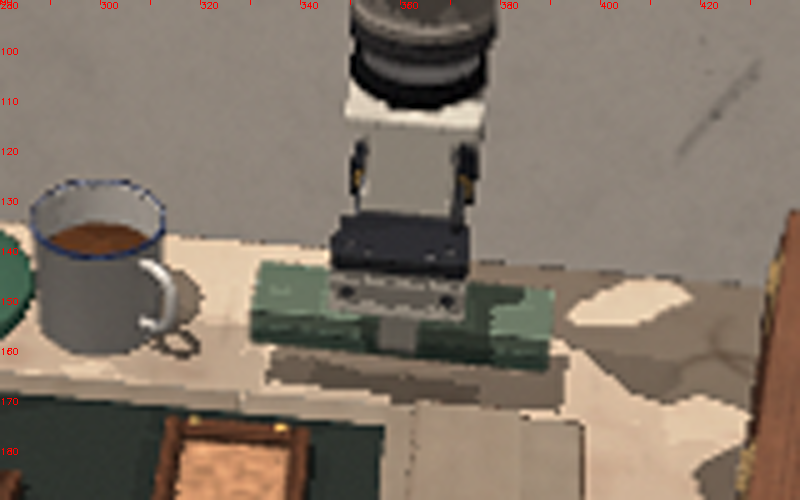

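View pics/w33.png

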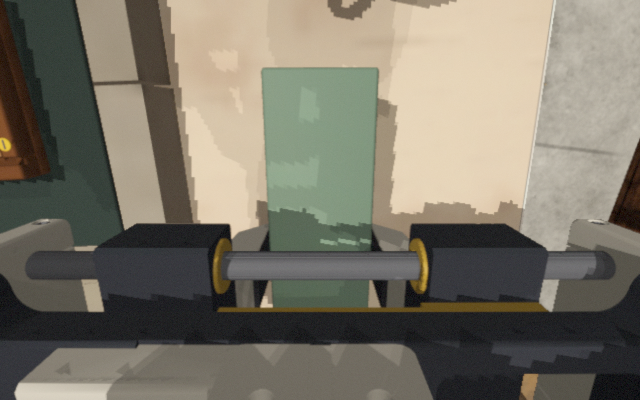

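Emit:
{"op": "send_rows", "data": {
  "commands": [
    [[-0.006,0,0,0,0.0],[-0.012,0,0,0,0.0],[-0.014,0,0,0,0],[-0.014,0,0,0,0],[-0.014,0,-0.003,0,0.0],[-0.014,0.001,-0.007,0,0.0],[-0.008,0.003,-0.01,0,0.0],[-0.004,0.004,-0.014,0,0.0],[0,0.005,-0.017,0,0.0],[0,0.006,-0.017,0,0.0]]
  ]
}}

```text
time: 51.3
tool_pos: [510.2, -261.9, 134.1]
tcp_rot: [-2.195, 1.542, 2.626]
contact_force: [-0.1, -0.7, -4.0]
grip_width: 49.7
```

Emit:
{"op": "send_rows", "data": {
  "commands": [
    [[0,0.006,-0.017,0,0.0],[0,0.006,-0.017,0,0.0],[0,0.006,-0.017,0,0],[0,0.006,-0.017,0,0],[0,0.006,-0.017,0,0.0],[0,0.006,-0.016,0,0.0],[0,0.005,-0.012,0,0.0],[0,0.004,-0.008,0,0.0],[0,0.002,-0.004,-3,0.0],[0,0,0,-6,0.0]]
  ]
}}

```text
time: 52.13
tool_pos: [541.0, -109.5, 131.4]
tcp_rot: [-2.406, 1.529, 2.583]
contact_force: [-0.4, 0.3, -3.6]
grip_width: 49.8
```

Emit:
{"op": "send_rows", "data": {
  "commands": [
    [[0,0,0,-7,0.0],[0,0,0,-7,0.0],[0,0,0,-7,0],[0,0,0,-7,0],[0,0,0,-7,0.0],[0,0,0,-7,0.0],[0,0,0,-7,0.0],[0,0,0,-7,0.0],[0,0,0,-7,0.0],[0,0,0,-7,0.0]]
  ]
}}

```text
time: 52.97
tool_pos: [538.0, -101.1, 127.8]
tcp_rot: [2.664, 1.521, 2.622]
contact_force: [-0.1, 0.3, -3.2]
grip_width: 49.7
```

Emit:
{"op": "send_rows", "data": {
  "commands": [
    [[0,0,0,-7,0.0],[0,0,0,-4,0.0],[0,0,0,-2,0],[0,0,0,0,0],[0,0,0,0,0.0]]
  ]
}}

```text
time: 53.38
tool_pos: [536.4, -97.9, 126.1]
tcp_rot: [2.44, 1.517, 2.639]
contact_force: [-0.8, -0.4, -3.6]
grip_width: 49.9
```

```bash
python3 -c "
from h import *
need(546,-91.5,140,99.3)
d=cap('wrist');cv2.imwrite('pics/w34.png',d['color'])"
```

```text
t 53.38 pos [536.4 -97.9 126.1] tooly ang 101.4 down [-0.048  0.026 -0.999] F [-0.8 -0.4 -3.6] w 49.9 q [-0.33  0.51  1.56  0.01  1.13 -0.53]
shift mm [-14.2   4.9  10.1] turn 2.1 or -177.9
```

View pics/w34.png

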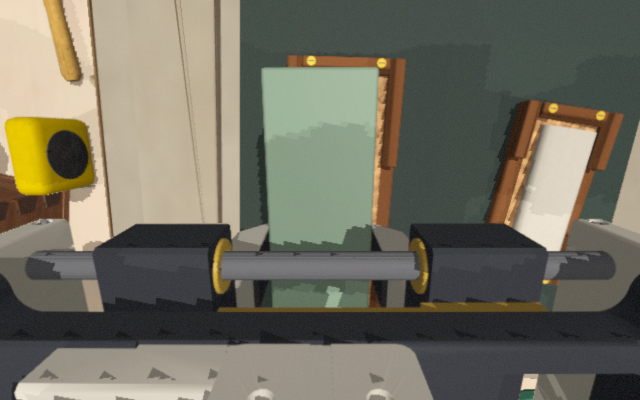

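Emit:
{"op": "send_rows", "data": {
  "commands": [
    [[-0.003,0.001,0.002,0,0.0],[-0.006,0.001,0.002,1,0.0],[-0.01,0,0.002,1,0],[-0.015,0,0,0,0],[-0.02,0,0,0,0.0],[0,0,0,0,0.0],[0,0,0,0,0]]
  ]
}}

```text
time: 54.02
tool_pos: [545.3, -94.7, 182.8]
tcp_rot: [2.484, 1.515, 2.638]
contact_force: [-0.9, -1.3, -5.2]
grip_width: 49.5
```

Emit:
{"op": "send_rows", "data": {
  "commands": [
    [[0.007,0,0,0,0.0],[0.007,0,0,0,0.0],[0.007,0,0,0,0.0],[0.007,0,0,0,0.0],[0.004,0,0,0,0.0],[0.002,0,0,0,0.0],[0,0,0,0,0.0]]
  ]
}}

```text
time: 54.6
tool_pos: [540.7, -92.6, 140.1]
tcp_rot: [2.51, 1.507, 2.662]
contact_force: [0.3, -0.5, -3.5]
grip_width: 49.7
```

```bash
python3 -c "
from h import *
need(546,-91.5,140,99.3)"
```

```text
t 54.6 pos [540.7 -92.6 140.1] tooly ang 98.6 down [-0.057  0.03  -0.998] F [ 0.3 -0.5 -3.5] w 49.7 q [-0.32  0.5   1.53  0.01  1.18 -0.47]
shift mm [-0.2  0.3  5.4] turn -0.7 or 179.3
```

Emit:
{"op": "send_rows", "data": {
  "commands": [
    [[-0.007,0,0.001,0,0.0],[-0.007,0,0.001,0,0.0],[-0.007,0,0.001,0,0.0],[-0.007,0,0.001,0,0.0],[-0.007,0,0.001,0,0.0],[-0.007,0,0,0,0.0],[-0.007,0,0,0,0.0],[0,0,0,0,0]]
  ]
}}

```text
time: 55.27
tool_pos: [550.6, -93.8, 196.4]
tcp_rot: [2.496, 1.512, 2.647]
contact_force: [0.2, 0.8, -2.9]
grip_width: 50.2
```

Emit:
{"op": "send_rows", "data": {
  "commands": [
    [[0.02,0,0,0,0.0],[0.02,0,0,0,0.0],[0.01,0,0,0,0.0],[0.005,0,0,0,0.0],[0,0,0,0,0.0]]
  ]
}}

```text
time: 55.68
tool_pos: [549.0, -92.7, 142.3]
tcp_rot: [2.477, 1.517, 2.629]
contact_force: [-0.7, -0.2, -2.8]
grip_width: 49.7
```

```bash
python3 -c "
from h import *
need(546,-91.5,140,99.3)"
```

```text
t 55.68 pos [549.  -92.7 142.3] tooly ang 98.7 down [-0.046  0.026 -0.999] F [-0.7 -0.2 -2.8] w 49.7 q [-0.31  0.51  1.51  0.01  1.18 -0.47]
shift mm [ 2.5  1.6 -2.7] turn -0.6 or 179.4
```

Emit:
{"op": "send_rows", "data": {
  "commands": [
    [[-0.007,0,0,0,0.0],[-0.007,0,0,0,0.0],[-0.007,0,0,0,0.0],[-0.007,0,0,0,0.0],[-0.007,0,0,0,0.0],[-0.007,0,0,0,0.0],[-0.007,0,0,0,0.0],[-0.007,0,0,0,0.0],[0,0,0,0,0]]
  ]
}}

```text
time: 56.43
tool_pos: [553.8, -95.0, 209.4]
tcp_rot: [2.441, 1.525, 2.593]
contact_force: [0.3, 0.5, -2.7]
grip_width: 49.7
```

Emit:
{"op": "send_rows", "data": {
  "commands": [
    [[0.035,0,0,0,0.0],[0.012,0,0,0,0.0],[0.006,0,0,0,0.0],[0.003,0,0,0,0.0],[0,0,0,0,0.0]]
  ]
}}

```text
time: 56.85
tool_pos: [553.0, -94.1, 153.9]
tcp_rot: [2.411, 1.53, 2.563]
contact_force: [-0.1, -0.3, -3.7]
grip_width: 49.6
```

```bash
python3 -c "
from h import *
need(546,-91.5,140,99.3)"
```

```text
t 56.85 pos [553.  -94.1 153.9] tooly ang 98.7 down [-0.034  0.022 -0.999] F [-0.1 -0.3 -3.7] w 49.6 q [-0.31  0.49  1.5   0.01  1.19 -0.47]
shift mm [14.2  3.2 -6.1] turn -0.6 or 179.4
```

Emit:
{"op": "send_rows", "data": {
  "commands": [
    [[-0.007,0,-0.001,0,0.0],[-0.007,0,-0.001,0,0.0],[-0.007,0,-0.001,0,0.0],[-0.007,0,-0.001,0,0.0],[-0.007,0,-0.001,0,0.0],[-0.007,0,-0.001,0,0.0],[-0.007,0,0,0,0.0],[-0.007,0,0,0,0.0],[0,0,0,0,0]]
  ]
}}

```text
time: 57.6
tool_pos: [550.3, -97.2, 221.2]
tcp_rot: [2.346, 1.538, 2.498]
contact_force: [0.4, -0.5, -3.2]
grip_width: 49.7
```

Emit:
{"op": "send_rows", "data": {
  "commands": [
    [[0.038,0,0,0,0.0],[0.013,0,0,0,0.0],[0.007,0,0,0,0.0],[0.003,0,0,0,0.0],[0,0,0,0,0.0]]
  ]
}}

```text
time: 58.02
tool_pos: [550.3, -96.4, 160.5]
tcp_rot: [2.28, 1.543, 2.432]
contact_force: [-0.6, 0.1, -3.8]
grip_width: 49.5
```

Emit:
{"op": "send_rows", "data": {
  "commands": [
    [[-0.007,0,0,0,0.0],[-0.007,0,0,0,0.0],[-0.007,0,0,0,0.0],[-0.007,0,0,0,0.0],[-0.007,0,0,0,0.0],[-0.007,0,0,0,0.0],[-0.007,0,0,0,0.0],[-0.007,0,0,0,0.0],[0,0,0,0,0]]
  ]
}}

```text
time: 58.77
tool_pos: [553.7, -98.2, 227.9]
tcp_rot: [2.106, 1.551, 2.258]
contact_force: [0.5, -0.6, -2.8]
grip_width: 49.9
```

Emit:
{"op": "send_rows", "data": {
  "commands": [
    [[0.038,0,0,0,0.0],[0.015,0,0,0,0.0],[0.01,0,0,0,0.0],[0.005,0,0,0,0.0],[0,0,0,0,0.0]]
  ]
}}

```text
time: 59.18
tool_pos: [554.1, -97.5, 159.7]
tcp_rot: [1.922, 1.555, 2.074]
contact_force: [0.2, -0.3, -3.5]
grip_width: 49.9
```

```bash
python3 -c "
from h import *
need(546,-91.5,140,99.3)"
```

```text
t 59.18 pos [554.1 -97.5 159.7] tooly ang 98.7 down [-0.007  0.013 -1.   ] F [ 0.2 -0.3 -3.5] w 49.9 q [-0.32  0.48  1.51  0.01  1.17 -0.47]
shift mm [19.9  6.9 -7. ] turn -0.6 or 179.4
```

Emit:
{"op": "send_rows", "data": {
  "commands": [
    [[0.003,0.001,-0.001,-0.5,0.0],[0.006,0.001,-0.002,0,0.0],[0.007,0.001,-0.002,0,0],[0.007,0.001,-0.001,0,0],[0.006,0.001,0,0,0.0],[0.003,0,0,0,0.0],[0,0,0,0,0.0]]
  ]
}}

```text
time: 59.77
tool_pos: [547.5, -92.9, 126.8]
tcp_rot: [1.733, 1.558, 1.895]
contact_force: [0.5, -0.6, -2.9]
grip_width: 49.3
```

```bash
python3 -c "
from h import *
need(546,-91.5,110,99.3)
d=cap('wrist');cv2.imwrite('pics/w35.png',cv2.resize(d['color'][20:220,220:420],None,fx=3,fy=3,interpolation=cv2.INTER_CUBIC))"
```

```text
t 59.77 pos [547.5 -92.9 126.8] tooly ang 99.3 down [-0.004  0.013 -1.   ] F [ 0.5 -0.6 -2.9] w 49.3 q [-0.31  0.5   1.57  0.01  1.08 -0.48]
shift mm [16.8  1.4 -1.2] turn -0.0 or 180.0
```

View pics/w35.png

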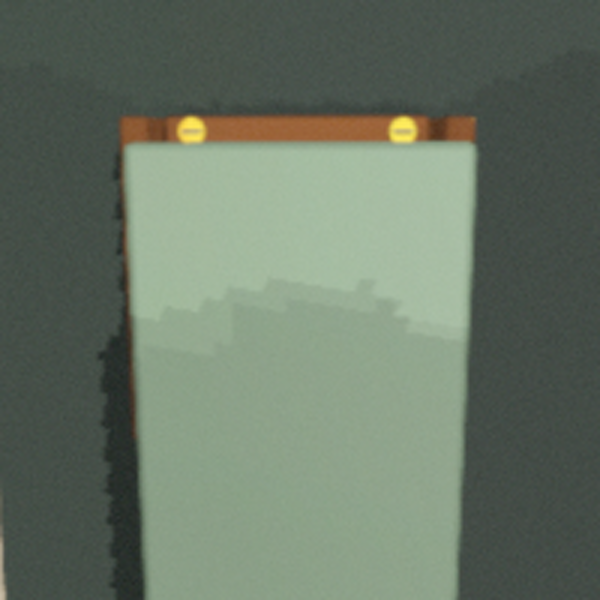

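```bash
python3 -c "
from rel import *
rel([(260,59),(378.7,59)],[(261.3,67.3),(379,67.3)],67,18,203,175)"
```

```text
H w 77.9 c [61.4  0.7  0.3] ang -0.0
S w 50.0 c [-16.9  -1.4   0.9] ang -0.0
shift y,z 2.1 -0.6
```

Emit:
{"op": "send_rows", "data": {
  "commands": [
    [[0.003,0.001,-0.0005,0,0.0],[0.006,0.0005,0,0,0.0],[0.007,0,0,0,0],[0.007,0,0,0,0],[0.007,0,0,0,0.0],[0.006,0,0,0,0.0],[0.004,0,0,0,0.0],[0.002,0,0,0,0.0],[0,0,0,0,0.0]]
  ]
}}

```text
time: 60.62
tool_pos: [547.4, -91.2, 81.1]
tcp_rot: [1.62, 1.559, 1.782]
contact_force: [0.1, -1.0, -3.4]
grip_width: 49.8
```

```bash
python3 -c "
from h import *
need(546,-91.5,66.5,99.3)
d=cap('wrist');cv2.imwrite('pics/w36.png',cv2.resize(d['color'][20:220,220:420],None,fx=3,fy=3,interpolation=cv2.INTER_CUBIC))"
```

```text
t 60.62 pos [547.4 -91.2  81.1] tooly ang 99.3 down [-0.003  0.012 -1.   ] F [ 0.1 -1.  -3.4] w 49.8 q [-0.31  0.55  1.62  0.01  0.97 -0.48]
shift mm [14.6 -0.2 -1.4] turn -0.0 or 180.0
```

View pics/w36.png

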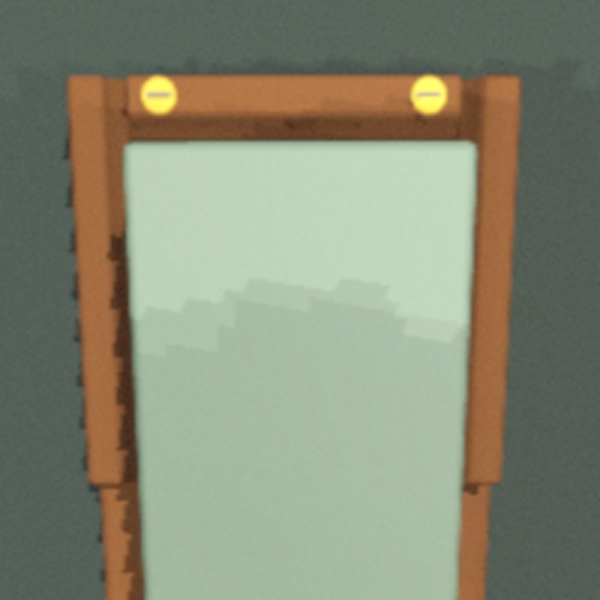

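```bash
python3 -c "
from rel import *
rel([(220+67/3,20+77/3),(220+521/3,20+77/3)],[(261.3,67.3),(379,67.3)],67,18,203,175)"
```

```text
H w 77.8 c [15.5 -0.4 -0.2] ang -0.0
S w 50.0 c [-17.   -1.4   0.9] ang -0.0
shift y,z 1.0 -1.1
```

Emit:
{"op": "send_rows", "data": {
  "commands": [
    [[0.002,0.0005,-0.0005,0,0.0],[0.002,0,-0.0005,0,0.0],[0.002,0,0,0,0],[0.002,0,0,0,0],[0.001,0,0,0,0.0],[0,0,0,0,0.0]]
  ]
}}

```text
time: 61.22
tool_pos: [547.5, -91.2, 73.3]
tcp_rot: [1.28, 1.56, 1.441]
contact_force: [-0.7, 0.0, -3.3]
grip_width: 50.0
```

```bash
python3 -c "
from h import *
need(546,-91.5,66.5,99.3)
d=cap('wrist');cv2.imwrite('pics/w37.png',cv2.resize(d['color'][20:220,220:420],None,fx=3,fy=3,interpolation=cv2.INTER_CUBIC))"
```

```text
t 61.22 pos [547.5 -91.2  73.3] tooly ang 99.3 down [ 0.001  0.011 -1.   ] F [-0.7  0.  -3.3] w 50.0 q [-0.31  0.56  1.64  0.01  0.95 -0.48]
shift mm [ 6.8 -0.2 -1.5] turn -0.0 or 180.0
```

View pics/w37.png

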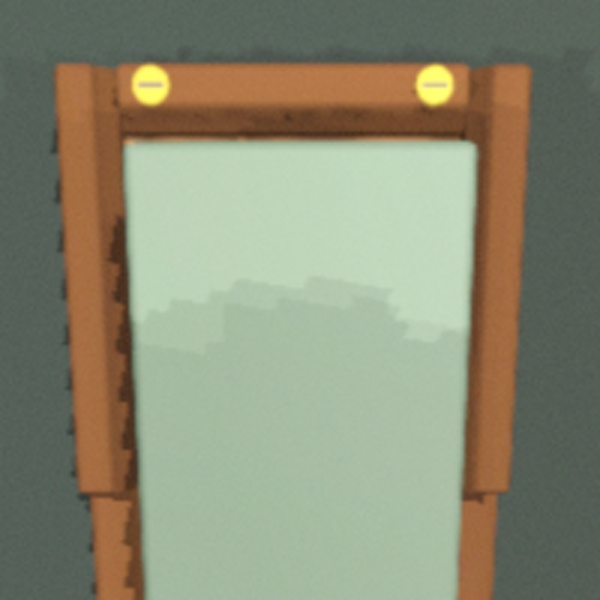

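```bash
python3 -c "
from rel import *
rel([(220+55/3,20+65/3),(220+530/3,20+66/3)],[(261.3,67.3),(379,67.3)],67,18,203,175)"
```

```text
H w 77.4 c [ 7.4 -0.3 -0.4] ang -0.1
S w 49.9 c [-17.1  -1.4   0.9] ang -0.0
shift y,z 1.1 -1.3
```

Emit:
{"op": "send_rows", "data": {
  "commands": [
    [[0,0.0005,-0.0008,0,0.0],[0.001,0,-0.0006,0,0.0],[0.001,0,0,0,0],[0.001,0,0,0,0]]
  ]
}}

```text
time: 61.65
tool_pos: [546.3, -90.9, 70.7]
tcp_rot: [1.17, 1.56, 1.331]
contact_force: [0.1, -0.3, -3.4]
grip_width: 49.9
```

Emit:
{"op": "send_rows", "data": {
  "commands": [
    [[0.001,0,0,0,0.0],[0.001,0,0,0,0]]
  ]
}}

```text
time: 61.82
tool_pos: [546.3, -90.8, 68.7]
tcp_rot: [1.16, 1.56, 1.321]
contact_force: [-1.1, 1.3, 1.4]
grip_width: 49.5
```

Emit:
{"op": "send_rows", "data": {
  "commands": [
    [[0.001,0,0,0,0.0],[0.001,0,0,0,0]]
  ]
}}

```text
time: 61.98
tool_pos: [546.4, -90.5, 67.5]
tcp_rot: [1.122, 1.56, 1.284]
contact_force: [-4.1, 1.7, 11.9]
grip_width: 49.6
```

Emit:
{"op": "send_rows", "data": {
  "commands": [
    [[0.001,0,0,0,0.0],[0.001,0,0,0,0]]
  ]
}}

```text
time: 62.15
tool_pos: [546.5, -90.5, 67.5]
tcp_rot: [1.047, 1.56, 1.209]
contact_force: [-2.8, 1.6, 6.9]
grip_width: 49.7
```

Emit:
{"op": "send_rows", "data": {
  "commands": [
    [[0,0,0,0,0.051],[0,0,0,0,0.053],[0,0,0,0,0.056],[0,0,0,0,0.058]]
  ]
}}

```text
time: 62.48
tool_pos: [548.0, -91.2, 68.9]
tcp_rot: [0.629, 1.559, 0.791]
contact_force: [0.6, 0.4, 1.3]
grip_width: 57.2
```

```bash
python3 -c "
from h import *
need(546,-91.5,66.5,99.3)
d=cap('wrist');cv2.imwrite('pics/w38.png',cv2.resize(d['color'][20:220,220:420],None,fx=3,fy=3,interpolation=cv2.INTER_CUBIC))"
```

```text
t 62.48 pos [548.  -91.2  68.9] tooly ang 99.3 down [ 0.008  0.008 -1.   ] F [0.6 0.4 1.3] w 57.2 q [-0.31  0.56  1.64  0.01  0.93 -0.48]
shift mm [ 2.4  0.  -2. ] turn 0.0 or -180.0
```

View pics/w38.png

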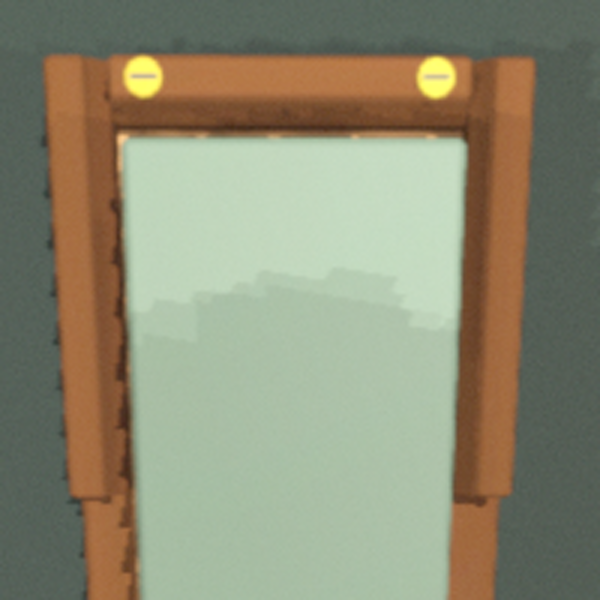

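Emit:
{"op": "send_rows", "data": {
  "commands": [
    [[-0.003,0,-0.001,0,0.06],[-0.006,0,0,0,0.065],[-0.01,0,0,0,0.07],[-0.016,0,0,0,0.07],[-0.02,0,0,0,0.07],[-0.02,0,0,0,0.07],[-0.02,0,0,0,0.07],[-0.02,0,0,0,0.07],[-0.012,0,0,0,0.07],[-0.005,0,0,0,0.07]]
  ]
}}

```text
time: 63.37
tool_pos: [545.0, -92.5, 212.1]
tcp_rot: [0.638, 1.56, 0.8]
contact_force: [1.0, -0.3, -0.1]
grip_width: 70.0
```

Emit:
{"op": "send_rows", "data": {
  "commands": [
    [[0,-0.01,-0.005,0,0.07],[0,-0.02,-0.01,0,0.07],[0,-0.025,-0.015,0,0.07],[0,-0.025,-0.015,0,0.07],[0,-0.025,-0.015,0,0.07],[0,-0.025,-0.015,0,0.07],[0,-0.025,-0.015,0,0.07],[0,-0.025,-0.01,0,0.07],[0,-0.025,-0.005,0,0.07],[0,-0.02,0,0,0.07]]
  ]
}}

```text
time: 64.2
tool_pos: [469.5, -341.8, 207.2]
tcp_rot: [1.05, 1.559, 1.219]
contact_force: [0.1, 0.1, 0.9]
grip_width: 69.9
```

Emit:
{"op": "send_rows", "data": {
  "commands": [
    [[0,-0.01,-0.005,0,0.07],[0,0,0,0,0.07]]
  ]
}}

```text
time: 64.37
tool_pos: [463.7, -357.4, 205.0]
tcp_rot: [1.252, 1.559, 1.417]
contact_force: [-1.3, -0.2, -0.5]
grip_width: 69.9
```

```bash
python3 -c "
from h import *
need(546,-91.5,66.5,99.3)
d=cap('top');crop(d,160,130,230,140,3,'pics/t9.png')
d=cap('side');crop(d,210,150,170,170,4,'/tmp/s.png');cv2.imwrite('pics/s10.png',cv2.imread('/tmp/s.png')[:600]);cv2.imwrite('pics/s11.png',d['color'])"
```

```text
t 64.37 pos [ 463.7 -357.4  205. ] tooly ang 99.4 down [ 0.002  0.012 -1.   ] F [-1.3 -0.2 -0.5] w 69.9 q [-0.79  0.47  1.38  0.01  1.3  -0.96]
shift mm [141.8 247.2 124.2] turn 0.1 or -179.9
```

View pics/t9.png

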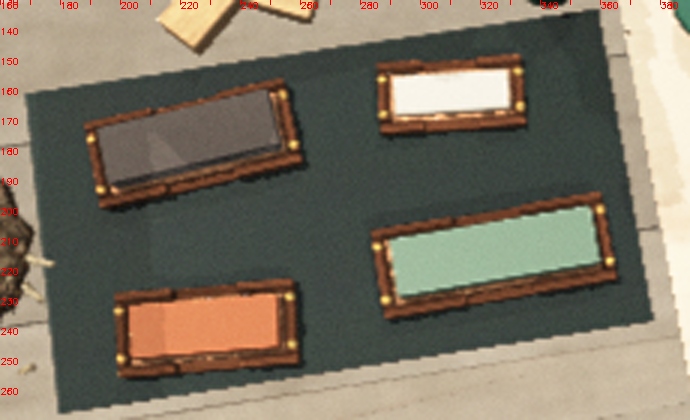

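View pics/s10.png

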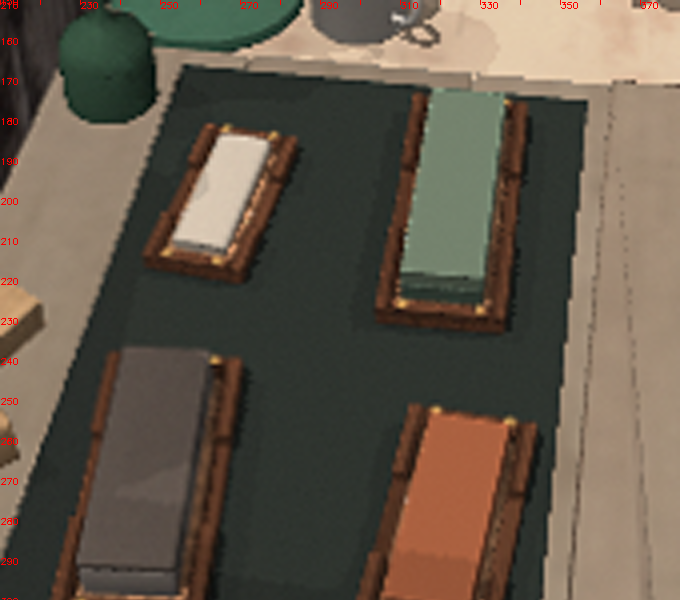

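View pics/s11.png

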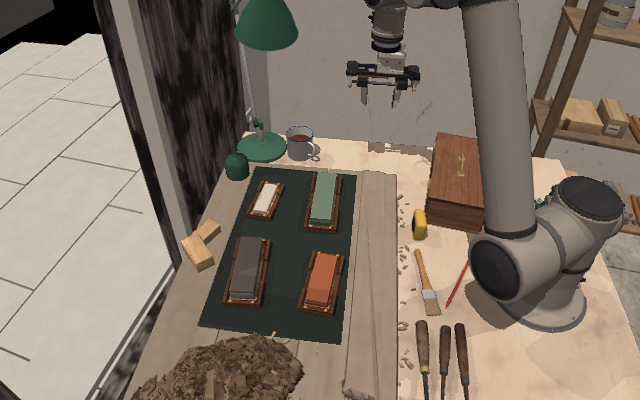

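```bash
python3 -c "
from h import *
d=cap('top')
for n,(x,y,w,h) in {'oil':(180,150,90,60),'or':(190,215,80,50),'gr':(280,185,95,60),'sl':(280,140,65,45)}.items():
    crop(d,x,y,w,h,8,'/tmp/%s.png'%n)
a,b,c,e=[cv2.imread('/tmp/%s.png'%n) for n in('oil','or','gr','sl')]
cv2.imwrite('pics/z1.png',a);cv2.imwrite('pics/z2.png',b);cv2.imwrite('pics/z3.png',c);cv2.imwrite('pics/z4.png',e)"
```

```text
(no output)
```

View pics/z1.png

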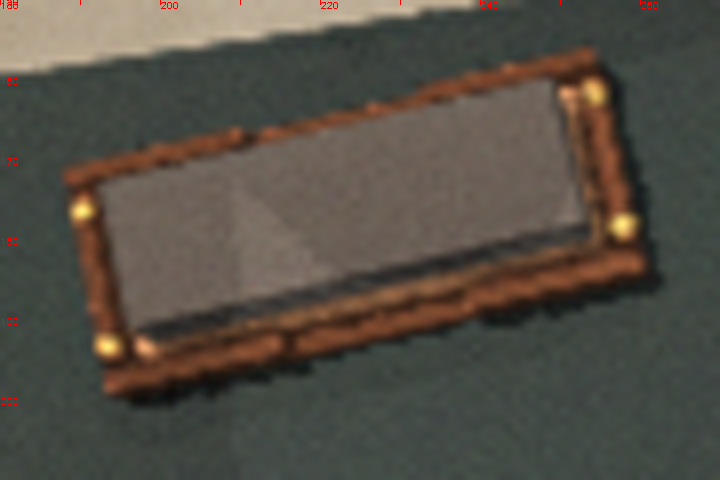

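View pics/z2.png

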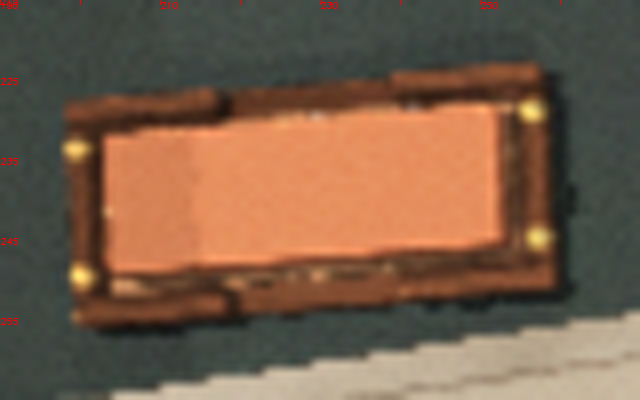

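View pics/z3.png

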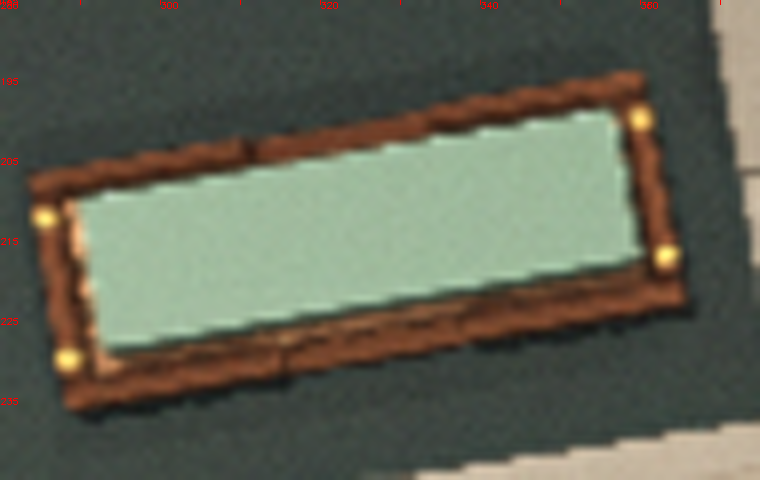

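View pics/z4.png

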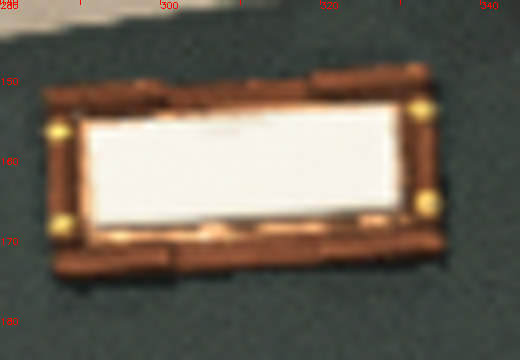

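```bash
cat > t.py <<'E'
from h import *
d=cap('top')
Q={'oil':((180,150),28,[(100,185),(553,78),(588,226),(130,333)],[(65,175),(595,52),(645,262),(105,392)],16),
'orange':((190,215),20,[(104,135),(498,102),(502,243),(106,277)],[(65,106),(540,66),(553,285),(76,322)],16),
'green':((280,185),25,[(76,201),(612,107),(643,260),(103,350)],[(30,180),(642,72),(685,297),(68,405)],16),
'slip':((280,140),8,[(82,122),(397,105),(402,212),(90,228)],[(44,92),(428,66),(442,248),(55,274)],14)}
for k,(o,t,s,h,hh) in Q.items():
    R_=[]
    for q,z in((s,60+t),(h,52+hh)):
        P=p2w(d,np.array(q)/8+o-.45,z)[:,:2];e=P[0]-P[1]+P[3]-P[2];f=P[0]-P[3]+P[1]-P[2]
        R_.append((P.mean(0),e/np.linalg.norm(e),np.linalg.norm(e)/2,np.linalg.norm(f)/2))
    dd=R_[0][0]-R_[1][0];u=R_[1][1]
    print(k,'stone LxW %.1f %.1f'%R_[0][2:],'holder %.1f %.1f'%R_[1][2:],'off along %.1f across %.1f'%(dd@u,dd[0]*u[1]-dd[1]*u[0]),'rot deg %.1f'%np.degrees(np.arctan2(u[0]*R_[0][1][1]-u[1]*R_[0][1][0],u@R_[0][1])))
E
python3 t.py
```

```text
oil stone LxW 149.2 50.3 holder 178.3 73.5 off along -0.8 across -0.0 rot deg -0.1
orange stone LxW 124.9 44.9 holder 152.0 69.9 off along -0.4 across 0.5 rot deg 0.2
green stone LxW 174.4 49.5 holder 202.2 74.7 off along -0.4 across 0.3 rot deg -0.3
slip stone LxW 103.6 36.3 holder 127.8 62.1 off along -0.2 across 0.5 rot deg -0.9
```

```bash
python3 -c "
from plant import close_job,monitor
print(monitor.get_obs()['time']);print(close_job())"
```

```text
64.5667
the job is handed in; nothing more can be done
None
```

All four stones are lying in their own holders, and I handed the job in at 64.6 s. I unstacked from the top down: slip, orange, oilstone, then green. Each stone was lowered to light contact (at most about 18 N) before the fingers opened.

- **Position:** in the last top-camera picture, each stone was within about 1 mm of its holder's centre. Each was also within 1° of the holder's direction.
- **Seating:** the top-face sizes and the final tool heights fit stones lying flat on the bed. No camera looks at the beds edge-on, so I judged seating from these only.
- **Bystanders:** the mug, tape measure and dust brush looked unmoved in the last side picture, as did the visible part of the oil can. I compared these by eye, not by measurement. The gripper ended clear of everything.

**What disagreed:**
- **Bed height:** the final tool heights put it at 60–60.5 mm, where I had first assumed 58–59.5 mm.
- **Slip stone length:** it measured 103.6 mm in the last picture against its true 100 mm, which I put down to bright edges.
- **Tool tilt:** it drifted by up to about 3.7° between moves. I brought it back to under 1° before setting down the green stone, but the other three went down with 1–1.8° of tilt. They may have settled by up to about 1 mm on release.

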